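# Reload the magnetic chuck with sleeves, relieved end on the brass rail

## Robot

A 6-joint arm with a two-finger parallel gripper is mounted at the origin on the work surface. World frame = base frame: x ahead of the robot, y to its left, z up, the work surface at z = 0. Lengths are in m, angles in rad, forces in N, time in s.
With the tool pointing down it reaches from about 0.3 to 0.875 m from the base axis. Payload 6.4 kg.
Tool frame: the origin (TCP) lies on the centre line of the jaws, within the pads' length; the fingertips stand 14 mm ahead of it and the grasp point (between the pads) lies 5 mm behind it (bot.tip_reach is the distance from the TCP to the fingertips, in m); z points along the fingers, x is the direction in which the jaws open and shut, and the axes are right-handed (so a half turn about z gives the same grasp; the last joint's range is limited). The gripper opens to 88 mm and grips with 3 to 60 N. Pads are 18 mm wide; open, the fingers measure 123 mm over their backs; the gripper's body (75 mm by 187 mm) begins 45 mm behind the grasp point.
Start: joints at [-1.521, 0.181, 1.607, -0, 1.354, -0.206], TCP at [0.146, -0.556, 0.253] pointing down, gripper open.
Joint ranges: [-2.99, 2.99], [-0.89, 2.07], [0.3, 2.58], [-1.14, 4.28], [0, 2.63], [-3.12, 3.12]. Speed limits (rad/s): [2.57, 2.57, 3.01, 3.14, 3.14, 3.14].

## Interface

Orientations are given as a rotation vector (axis times angle).
In Python, from rig import bot gives the robot as it stands. The module is installed in compiled form; this text tells all that it offers.
- The arm moves only by the shell command python3 -m creep 'ROWS' [FORCE]. ROWS is a JSON object of lists of equal length, an entry for each row: "claw": the finger opening in m, from 0 to 0.0881; "travel": the shift along the world's x, y, z in m, a list of three; "twist": the turn about the world's z in degrees. In form: {"claw": [claw, ...], "travel": [[dx, dy, dz], ...], "twist": [twist, ...]}. A call has 1 to 5 rows; each row shifts and turns the commanded pose from where the row before left it; what a row does not reach is not made up. A row lasts 1/10 s, in which the tool goes at most 50 mm and 8.59 degrees, less where a joint would pass 70% of its speed; a pose out of reach is approached as far as the arm can. A call is refused whole if a number of a shift passes 0.05 or a number of a turn 8.59, either way. A call with a gripper value outside its range is refused whole. The fingers move at their own pace and stop on an object; FORCE is the grip in N (left out, the last holds). Time passes only in rows, so rows that do not move let the fingers close. It gives the time, the measured TCP pose, the force and the opening at its end, in the units of the state.
- bot.state(): the state, without advancing time (a new reading comes with each control period).
- bot.camera(name): name is "scene" or "top"; returns a dict with "image" (384x512x3 uint8, red, green, blue), "fx", "fy", "cx", "cy" (pixels), "R" (3x3) and "t" (3): a world point X has camera coordinates R X + t. Camera axes: x right, y down, z forward; pixel columns grow to the right and rows downward; lengths in m; the calibration is good to about 2 mm. A picture is of the moment at which its call begins. There is no depth.
- bot.hand_in(): hands the job in, once; it reports no verdict.
The state is a dict: "t": time; "qpos": joint angles; "joint_vel": joint speeds; "joint_efforts": joint torques, N m; "tool_pos": TCP position; "tool_rot": TCP orientation; "contact_force": force on the tool from outside, world axes, zero at the start; "torque": the same for the moment, N m; "width": opening from 0.0 (shut) to 1.0 (fully open).
Only numpy, scipy, OpenCV 4.12 (cv2) and the standard library are available. Lean on these libraries where they do the work, as an engineer would, in place of code of your own. Each camera call takes 0.05 s, during which the arm holds its last target.

## Task

Switch the chuck's magnet off, put the finished sleeves (collar ground bright on top) down in the blue tray, then lay every black sleeve from the bench in a nest of its own, fully home and level: one end of each sleeve is stepped down by a few millimetres, too little to see for sure, so feel which end it is, and turn the sleeve if need be so that this relieved end lies on the brass rail. When all are loaded, switch the magnet back on, and leave the mug, the collet and the screw box where they stand.

Things in the scene. Friction and masses are not known exactly. Their poses are not given: they have to be found in the camera images.
- sleeve0_c (a point): Centre (on the axis, half-way along) of a black steel sleeve lying on a 1 mm cloth: 90 mm long, 0.43 kg, round, with a square 42 mm collar over the middle 30 mm, on whose flat it rests and by which it is held. Diameter 36 mm, but only 30 mm over the last 22 mm of ONE end: a 3 mm step. x axis along the sleeve; its sign does NOT tell which end is relieved. None at the start = absent.
- sleeve1_c (a point): Centre of another black sleeve, same as sleeve0. Which end is relieved differs from piece to piece; a fine groove 22 mm from the plain end makes both ends look alike, so it has to be felt: pinched across near the tip, an end measures 36 mm (plain) or 30 mm (relieved). None at the start = absent (three or four of the black sleeves are there).
- sleeve2_c (a point): Centre of another black sleeve, same as sleeve0. Which end is relieved differs from piece to piece; a fine groove 22 mm from the plain end makes both ends look alike, so it has to be felt: pinched across near the tip, an end measures 36 mm (plain) or 30 mm (relieved). None at the start = absent (three or four of the black sleeves are there).
- sleeve3_c (a point): Centre of another black sleeve, same as sleeve0. Which end is relieved differs from piece to piece; a fine groove 22 mm from the plain end makes both ends look alike, so it has to be felt: pinched across near the tip, an end measures 36 mm (plain) or 30 mm (relieved). None at the start = absent (three or four of the black sleeves are there).
- ground0_c (a point): Centre of a finished sleeve, lying in nest0 at the start with its collar square to the chuck: same shape and weight as the black ones, but the top face of its collar is ground bright; x axis along the sleeve. None at the start = absent (one or two finished sleeves are there).
- ground1_c (a point): Centre of a finished sleeve, lying in nest1 at the start with its collar square to the chuck: same shape and weight as the black ones, but the top face of its collar is ground bright; x axis along the sleeve. None at the start = absent (one or two finished sleeves are there).
- ground2_c (a point): Centre of a finished sleeve, lying in nest2 at the start with its collar square to the chuck: same shape and weight as the black ones, but the top face of its collar is ground bright; x axis along the sleeve. None at the start = absent (one or two finished sleeves are there).
- ground3_c (a point): Centre of a finished sleeve, lying in nest3 at the start with its collar square to the chuck: same shape and weight as the black ones, but the top face of its collar is ground bright; x axis along the sleeve. None at the start = absent (one or two finished sleeves are there).
- nest0 (a point): First of four nests side by side (76 mm apart) on the magnetic chuck, a fixed block 120 x 330 mm, 45 mm high, that carries an end stop and two V-notched rails. This point: where a sleeve's centre lies when home here, 36 mm above the chuck's top face. x axis: along the nested sleeve, from the end stop to the brass rail (roughly away from the robot); z up.
- nest1 (a point): Centre of a sleeve that is home in nest 1, same as nest0, 76 mm further along the chuck's y axis.
- nest2 (a point): Centre of a sleeve that is home in nest 2, same as nest0, 152 mm further along the chuck's y axis.
- nest3 (a point): Centre of a sleeve that is home in nest 3, same as nest0, 228 mm further along the chuck's y axis.
- steel_rail (a point): Rail for the 36 mm diameter, running along the chuck's y: 90-degree V notches with 47 mm mouths, 13 mm thick (x = -43 to -30 mm from a nest's point). This point: middle of its top, 2 mm below the nested sleeves' axes. Between the rails (x = -30 to 25 mm) fingers have room on both sides of the collar, and 15 mm under it down to the chuck's face.
- brass_rail (a point): Rail for the 30 mm relieved ends: shallower 90-degree V notches with 38 mm mouths, 15 mm thick (x = 25 to 40 mm from a nest's point). This point: middle of its top, 2 mm below the nested sleeves' axes. A sleeve with its relieved end here lies level; turned the wrong way round it lies 7 degrees out of level.
- end_stop (a point): Dark bar along the chuck's robot side, middle of its top (6 mm below the nested sleeves' axes). Its face lies at x = -47 mm from a nest's point: a sleeve that is home has 2 mm of end play either way between this stop and the brass rail's face, which its step meets.
- magnet_switch (a joint): Bat toggle of the chuck's magnet, on top of the white switch box at the chuck's robot-side face. Radians: +0.42 = leaning to the chuck's +y side (green dot) = magnet ON; -0.42 = leaning to the -y side (red dot) = OFF. It is thrown over to the side it is pushed past upright to; about 1 N at the tip. The magnet itself does not pull.
- switch_pivot (a point): Pivot of the bat toggle, in the middle of the switch box's top face, 55 mm above the bench; y axis = the direction the bat swings (towards ON), z up, x pointing to the chuck. The box is 94 mm in x, 124 mm in y.
- bat_tip (a point): Tip of the metal bat, 50 mm from its pivot; the bat is 14 mm thick.
- tray_floor (a point): Blue open tray for finished work, fixed to the bench: 150 mm (its x) by 170 mm (its y) outside, walls 4 mm thick and 26 mm high; this point is the centre of its inner floor, 4 mm above the bench. Axes along its sides, z up. Two sleeves fit side by side.
- mug: White mug, 82 mm across and 95 mm high, on the far side of the bench; origin under its centre. Leave it alone.
- collet: Steel lathe collet standing on its small end, 40 mm across, 48 mm high; origin under its centre. Leave it alone.
- screw_box: Small closed plastic box, 77 x 62 x 42 mm; origin under its centre. Leave it alone.
Mind the look-alikes: they are no part of the job. Leave any brown, pink or red look-alike of the part that bears sleeve2_c alone.

How it is judged:
On the way, in this order (a step that is already met when the one before it is completed fails the run):
1. the magnet is switched off while the finished sleeves still lie in their nests (value of joint magnet_switch below -0.3 rad and distance between ground0_c and nest0 below 0.012 m and distance between ground1_c and nest1 below 0.012 m and distance between ground2_c and nest2 below 0.012 m and distance between ground3_c and nest3 below 0.012 m), for 0.2 s.
2. with the magnet off, the finished sleeves lie in the tray and every black sleeve is home in a nest, relieved end on the brass rail, released (value of joint magnet_switch below -0.3 rad and x of ground0_c in the frame of tray_floor between -0.056 and 0.056 m and y of ground0_c in the frame of tray_floor between -0.066 and 0.066 m and z of each of ground0_c, ground1_c, ground2_c, ground3_c in the frame of tray_floor below 0.027 m and x of ground1_c in the frame of tray_floor between -0.056 and 0.056 m and y of ground1_c in the frame of tray_floor between -0.066 and 0.066 m and x of ground2_c in the frame of tray_floor between -0.056 and 0.056 m and y of ground2_c in the frame of tray_floor between -0.066 and 0.066 m and x of ground3_c in the frame of tray_floor between -0.056 and 0.056 m and y of ground3_c in the frame of tray_floor between -0.066 and 0.066 m and ((distance between sleeve0_c and nest0 below 0.006 m and angle between the x axis of sleeve0_c and the x axis of nest0, either way round below 0.05 rad) or (distance between sleeve0_c and nest1 below 0.006 m and angle between the x axis of sleeve0_c and the x axis of nest1, either way round below 0.05 rad) or (distance between sleeve0_c and nest2 below 0.006 m and angle between the x axis of sleeve0_c and the x axis of nest2, either way round below 0.05 rad) or (distance between sleeve0_c and nest3 below 0.006 m and angle between the x axis of sleeve0_c and the x axis of nest3, either way round below 0.05 rad)) and ((distance between sleeve1_c and nest0 below 0.006 m and angle between the x axis of sleeve1_c and the x axis of nest0, either way round below 0.05 rad) or (distance between sleeve1_c and nest1 below 0.006 m and angle between the x axis of sleeve1_c and the x axis of nest1, either way round below 0.05 rad) or (distance between sleeve1_c and nest2 below 0.006 m and angle between the x axis of sleeve1_c and the x axis of nest2, either way round below 0.05 rad) or (distance between sleeve1_c and nest3 below 0.006 m and angle between the x axis of sleeve1_c and the x axis of nest3, either way round below 0.05 rad)) and ((distance between sleeve2_c and nest0 below 0.006 m and angle between the x axis of sleeve2_c and the x axis of nest0, either way round below 0.05 rad) or (distance between sleeve2_c and nest1 below 0.006 m and angle between the x axis of sleeve2_c and the x axis of nest1, either way round below 0.05 rad) or (distance between sleeve2_c and nest2 below 0.006 m and angle between the x axis of sleeve2_c and the x axis of nest2, either way round below 0.05 rad) or (distance between sleeve2_c and nest3 below 0.006 m and angle between the x axis of sleeve2_c and the x axis of nest3, either way round below 0.05 rad)) and ((distance between sleeve3_c and nest0 below 0.006 m and angle between the x axis of sleeve3_c and the x axis of nest0, either way round below 0.05 rad) or (distance between sleeve3_c and nest1 below 0.006 m and angle between the x axis of sleeve3_c and the x axis of nest1, either way round below 0.05 rad) or (distance between sleeve3_c and nest2 below 0.006 m and angle between the x axis of sleeve3_c and the x axis of nest2, either way round below 0.05 rad) or (distance between sleeve3_c and nest3 below 0.006 m and angle between the x axis of sleeve3_c and the x axis of nest3, either way round below 0.05 rad)) and contact force between the fingers and sleeve0 below 0.3 N and contact force between the fingers and sleeve1 below 0.3 N and contact force between the fingers and sleeve2 below 0.3 N and contact force between the fingers and sleeve3 below 0.3 N and contact force between the fingers and ground0 below 0.3 N and contact force between the fingers and ground1 below 0.3 N and contact force between the fingers and ground2 below 0.3 N and contact force between the fingers and ground3 below 0.3 N), for 0.3 s.
At the end, for the whole second after the job is handed in: Switch at ON (over +0.3 rad); finished sleeves flat in the tray (centre under 27 mm above its floor); every black sleeve in a nest, centre within 6 mm of its point, axis within 0.05 rad of the nest's x axis (only so with the relieved end on the brass rail); all at rest (value of joint magnet_switch above 0.3 rad and x of ground0_c in the frame of tray_floor between -0.056 and 0.056 m and y of ground0_c in the frame of tray_floor between -0.066 and 0.066 m and z of each of ground0_c, ground1_c, ground2_c, ground3_c in the frame of tray_floor below 0.027 m and x of ground1_c in the frame of tray_floor between -0.056 and 0.056 m and y of ground1_c in the frame of tray_floor between -0.066 and 0.066 m and x of ground2_c in the frame of tray_floor between -0.056 and 0.056 m and y of ground2_c in the frame of tray_floor between -0.066 and 0.066 m and x of ground3_c in the frame of tray_floor between -0.056 and 0.056 m and y of ground3_c in the frame of tray_floor between -0.066 and 0.066 m and ((distance between sleeve0_c and nest0 below 0.006 m and angle between the x axis of sleeve0_c and the x axis of nest0, either way round below 0.05 rad) or (distance between sleeve0_c and nest1 below 0.006 m and angle between the x axis of sleeve0_c and the x axis of nest1, either way round below 0.05 rad) or (distance between sleeve0_c and nest2 below 0.006 m and angle between the x axis of sleeve0_c and the x axis of nest2, either way round below 0.05 rad) or (distance between sleeve0_c and nest3 below 0.006 m and angle between the x axis of sleeve0_c and the x axis of nest3, either way round below 0.05 rad)) and ((distance between sleeve1_c and nest0 below 0.006 m and angle between the x axis of sleeve1_c and the x axis of nest0, either way round below 0.05 rad) or (distance between sleeve1_c and nest1 below 0.006 m and angle between the x axis of sleeve1_c and the x axis of nest1, either way round below 0.05 rad) or (distance between sleeve1_c and nest2 below 0.006 m and angle between the x axis of sleeve1_c and the x axis of nest2, either way round below 0.05 rad) or (distance between sleeve1_c and nest3 below 0.006 m and angle between the x axis of sleeve1_c and the x axis of nest3, either way round below 0.05 rad)) and ((distance between sleeve2_c and nest0 below 0.006 m and angle between the x axis of sleeve2_c and the x axis of nest0, either way round below 0.05 rad) or (distance between sleeve2_c and nest1 below 0.006 m and angle between the x axis of sleeve2_c and the x axis of nest1, either way round below 0.05 rad) or (distance between sleeve2_c and nest2 below 0.006 m and angle between the x axis of sleeve2_c and the x axis of nest2, either way round below 0.05 rad) or (distance between sleeve2_c and nest3 below 0.006 m and angle between the x axis of sleeve2_c and the x axis of nest3, either way round below 0.05 rad)) and ((distance between sleeve3_c and nest0 below 0.006 m and angle between the x axis of sleeve3_c and the x axis of nest0, either way round below 0.05 rad) or (distance between sleeve3_c and nest1 below 0.006 m and angle between the x axis of sleeve3_c and the x axis of nest1, either way round below 0.05 rad) or (distance between sleeve3_c and nest2 below 0.006 m and angle between the x axis of sleeve3_c and the x axis of nest2, either way round below 0.05 rad) or (distance between sleeve3_c and nest3 below 0.006 m and angle between the x axis of sleeve3_c and the x axis of nest3, either way round below 0.05 rad)) and linear speed of each of sleeve0, sleeve1, sleeve2, sleeve3, ground0, ground1, ground2, ground3 below 0.03 m/s); the robot touches nothing.
It fails at once if the mug, the collet or the screw box is shifted by more than 30 mm or tipped (distance of any of mug, collet, screw_box from where it was at the start of the episode above 0.03 m or angle between any of mug, collet, screw_box's own z axis and vertical above 0.4 rad).
Of sleeve0, sleeve1, sleeve2, sleeve3 only 3 to 4 are there at a start; the rules pass over those that are not, and their reading is None.
Of ground0, ground1, ground2, ground3 only 1 to 2 are there at a start; the rules pass over those that are not, and their reading is None.
At some moment in a run one of sleeve0, sleeve1, sleeve2, sleeve3 may be knocked a few centimetres aside while the robot is not near it.
Once in a run the grip may slacken for a moment while it holds something.
It also fails if it takes over 210 s, if anything falls off the work surface, if the arm or the gripper's body presses on something with over 40 N, if the wrist force passes 120 N, or if a joint passes its speed limit or range.

## Working session

There is one attempt and no reset: what is moved stays moved. The work goes in short steps, Python scripts to look and compute and a shell command to move; the robot and the scene stay as the last step left them, time stands still between calls to the robot, and variables do not carry over. Pictures are saved under pics/ and viewed, and the job is handed in when it is done.

```bash
mkdir -p pics
cat > h.py <<'E'
import numpy as np, cv2
from rig import bot
def shot(name,fn,save=True):
    c=bot.camera(name); 
    im=cv2.cvtColor(np.asarray(c['image']),cv2.COLOR_RGB2BGR)
    if save: cv2.imwrite('pics/'+fn+'.png',im)
    return c,im
def ray(c,u,v,z):
    R=np.array(c['R']);t=np.array(c['t'])
    d=R.T@np.array([(u-c['cx'])/c['fx'],(v-c['cy'])/c['fy'],1.]); o=-R.T@t
    return o+d*(z-o[2])/d[2]
def proj(c,X):
    p=np.array(c['R'])@np.array(X)+np.array(c['t'])
    return c['fx']*p[0]/p[2]+c['cx'],c['fy']*p[1]/p[2]+c['cy']
E
python3 - <<'E'
from h import *
for n in('scene','top'):
    c,im=shot(n,n+'0'); R=np.array(c['R']);print(n,c['fx'],-R.T@np.array(c['t']),R.round(3).tolist())
    cv2.imwrite('pics/'+n+'0b.png',cv2.resize(im,(800,600),interpolation=cv2.INTER_CUBIC))
print(bot.state(),bot.tip_reach)
E
```

```text
scene 354.09344046078803 [1.01818563 0.10134817 0.85712683] [[-0.476, 0.879, 0.013], [0.701, 0.389, -0.598], [-0.53, -0.276, -0.802]]
top 477.7042880489897 [ 0.18211644 -0.1351047   1.81478599] [[-0.016, -1.0, 0.016], [-0.982, 0.013, -0.186], [0.186, -0.018, -0.982]]
{'t': 0.1, 'qpos': array([-1.52130353e+00,  1.81466873e-01,  1.60788855e+00,  9.20030935e-06,
        1.35379181e+00, -2.06322083e-01]), 'joint_vel': array([-0.00109854, -0.00280378, -0.00362552, -0.00063554, -0.00089111,
        0.00087785]), 'joint_efforts': array([ 1.09369914e-04, -4.34819162e+01, -3.42698336e+01,  7.03621726e-02,
        3.39816778e-02, -3.57167301e-05]), 'tool_pos': array([ 0.14547897, -0.55582614,  0.25190954]), 'tool_rot': array([-2.48571683e+00,  1.91920605e+00,  1.57481449e-03]), 'contact_force': array([-0.75868021, -0.04216884, -0.8608763 ]), 'torque': array([-0.00397235,  0.05251477, -0.02737774]), 'width': 0.9985588016102994} 0.014
```

View pics/scene0b.png

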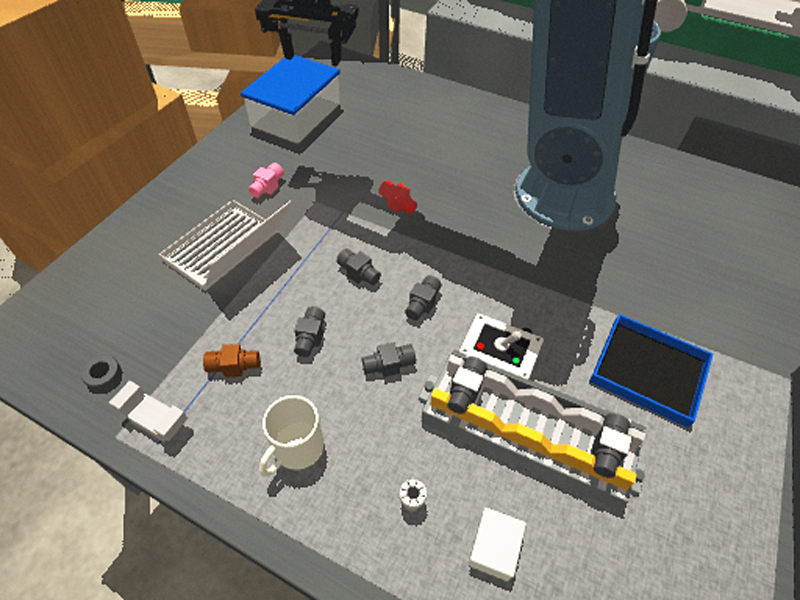

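View pics/top0b.png

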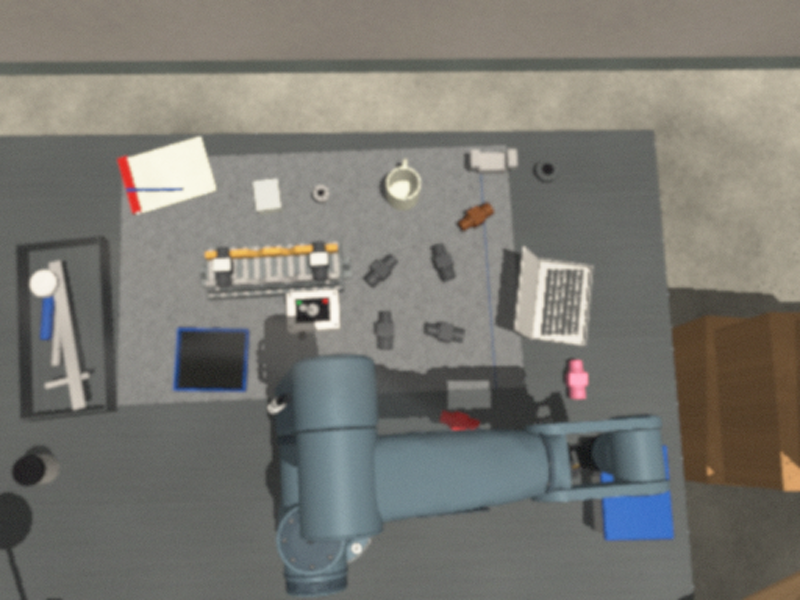

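Run:
```python
import cv2
s=cv2.imread('pics/scene0.png');t=cv2.imread('pics/top0.png')
cv2.imwrite('pics/s_chuck.png',cv2.resize(s[195:335,255:465],None,fx=3.8,fy=3.8,interpolation=cv2.INTER_CUBIC))
cv2.imwrite('pics/t_chuck.png',cv2.resize(t[145:265,105:235],None,fx=5,fy=5,interpolation=cv2.INTER_CUBIC))
cv2.imwrite('pics/s_sl.png',cv2.resize(s[145:255,115:295],None,fx=4.4,fy=4.4,interpolation=cv2.INTER_CUBIC))
cv2.imwrite('pics/t_sl.png',cv2.resize(t[120:230,225:325],None,fx=5.4,fy=5.4,interpolation=cv2.INTER_CUBIC))
```

```text
(no output)
```

View pics/s_chuck.png

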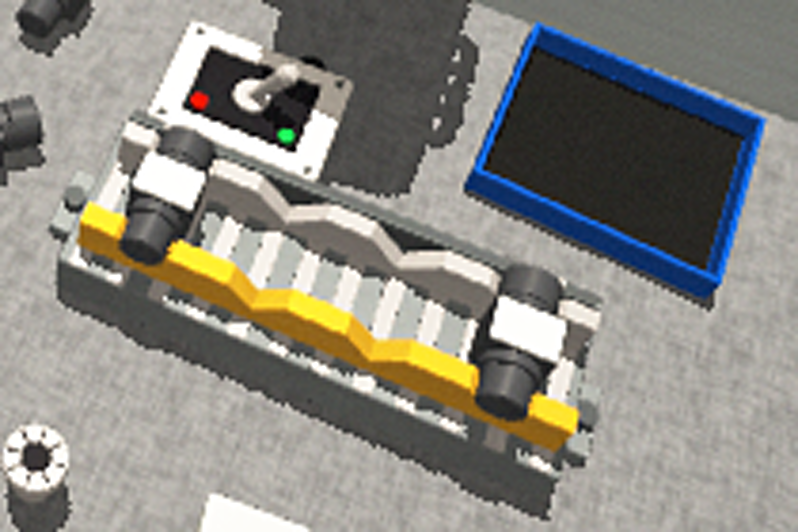

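View pics/t_chuck.png

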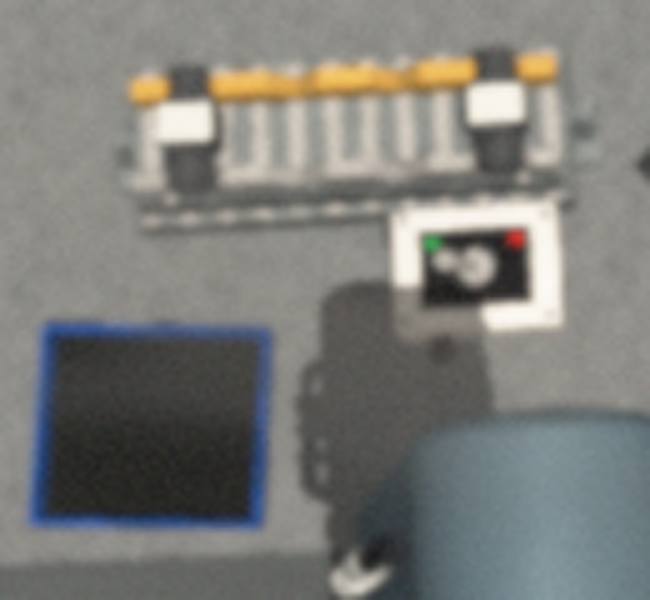

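View pics/s_sl.png

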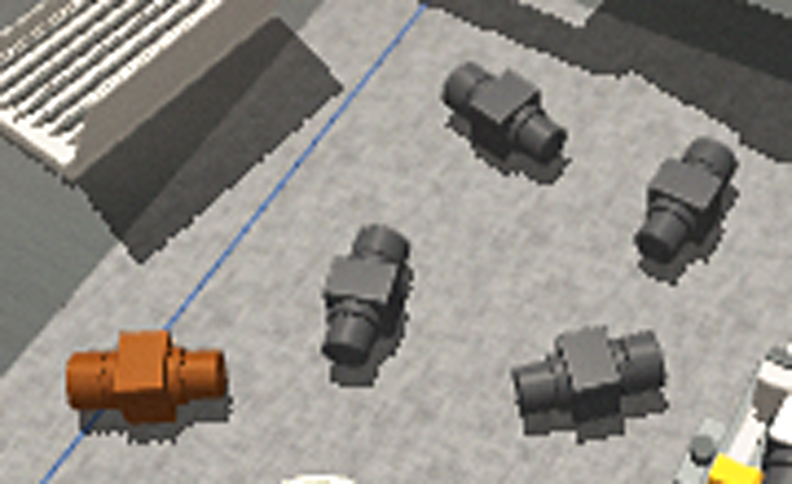

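View pics/t_sl.png

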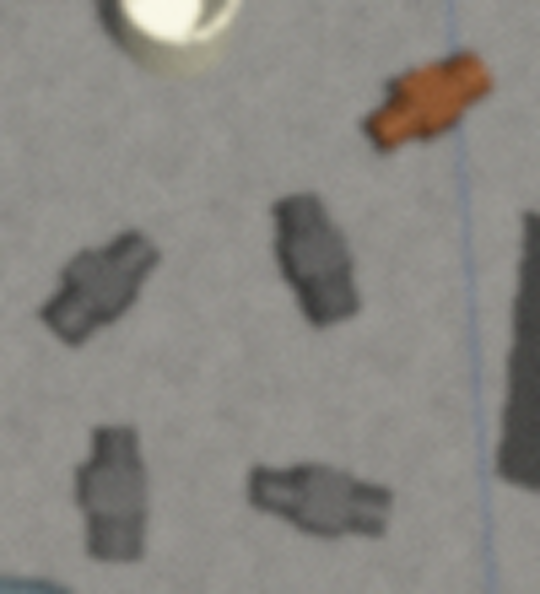

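Run:
```python
from h import *
for n in('scene','top'):
    c,im=shot(n,n+'1'); hsv=cv2.cvtColor(im,cv2.COLOR_BGR2HSV)
    def comps(m,amin,box=None):
        k,l,st,ce=cv2.connectedComponentsWithStats(m.astype(np.uint8))
        return [(l==i,st[i],ce[i]) for i in range(1,k) if st[i,4]>=amin]
    H,S,V=[hsv[...,i].astype(int) for i in range(3)]
    print('==',n)
    # white collar
    for m,st,ce in comps((V>(200 if n=='scene' else 195))&(S<40),40):
        if st[4]<900:
            p=ray(c,*ce,.102); 
            r=cv2.minAreaRect(cv2.findContours(m.astype(np.uint8),0,2)[0][0])
            print('white',st,ce.round(1),p.round(4),[ray(c,*q,.102).round(3)[:2].tolist() for q in cv2.boxPoints(r)])
    for m,st,ce in comps((H>15)&(H<32)&(S>150)&(V>120),30):
        print('brass',st,ce.round(1),ray(c,*ce,.079).round(4))
    for m,st,ce in comps((H>100)&(H<130)&(S>140)&(V>60),100):
        ct=max(cv2.findContours(m.astype(np.uint8),0,2)[0],key=cv2.contourArea)
        r=cv2.minAreaRect(ct); ap=cv2.approxPolyDP(ct,6,True)[:,0]
        print('blue',st,ce.round(1),[(q.tolist(),ray(c,*map(float,q),.026).round(4)[:2].tolist()) for q in ap])
    for m,st,ce in comps((V<105)&(S<90),60):
        if 150<st[4]<900 or n=='top' and 60<st[4]<900: print('dark',st,ce.round(1),ray(c,*ce,.022).round(4))
    for nm,mm in(('red',((H<6)|(H>174))&(S>180)&(V>150)),('green',(H>50)&(H<75)&(S>120)&(V>100))):
        for m,st,ce in comps(mm,5): print(nm,st,ce.round(1),ray(c,*ce,.055).round(4))
```

```text
== scene
white [451   0  61  17 562] [483.2   4.9] [-0.9031  0.2453  0.102 ] [[-0.823, 0.117], [-0.991, 0.102], [-1.005, 0.354], [-0.842, 0.355]]
white [102 128  84  54 517] [137.  156.2] [ 0.5645 -0.5099  0.102 ] [[0.63, -0.582], [0.346, -0.587], [0.402, -0.457], [0.665, -0.469]]
white [294 200  50  43 550] [316.3 222.3] [0.5227 0.026  0.102 ] [[0.561, -0.021], [0.471, -0.032], [0.465, 0.088], [0.552, 0.093]]
white [287 227  22  23 214] [297.7 239.7] [0.5906 0.0053 0.102 ] [[0.61, -0.027], [0.567, -0.031], [0.565, 0.029], [0.608, 0.031]]
white [280 237   9  13  60] [284.2 244. ] [ 0.6172 -0.0184  0.102 ] [[0.632, -0.024], [0.599, -0.025], [0.599, -0.012], [0.632, -0.011]]
white [310 237  76  34 316] [347.7 253.9] [0.5684 0.1246 0.102 ] [[0.588, 0.032], [0.564, 0.03], [0.555, 0.214], [0.577, 0.213]]
white [ 70 244  19  17 143] [ 79.2 252. ] [ 0.8688 -0.4315  0.102 ] [[0.888, -0.443], [0.845, -0.441], [0.85, -0.421], [0.892, -0.423]]
white [ 82 252  35  26 501] [ 98.9 265.2] [ 0.872  -0.3677  0.102 ] [[0.894, -0.401], [0.846, -0.413], [0.847, -0.336], [0.894, -0.327]]
white [168 253  
[... 5774 characters left out ...]
] [199.4 199.7] [0.4804 0.0329 0.022 ]
dark [239 199  12  25 199] [244.9 210.9] [ 0.4353 -0.1391  0.022 ]
dark [271 206  26  13 189] [282.9 211.9] [ 0.4292 -0.2831  0.022 ]
dark [389 264  29   5  93] [403.1 265.8] [ 0.2206 -0.7256  0.022 ]
dark [372 319  14  22 259] [378.6 329.2] [-0.005  -0.6191  0.022 ]
dark [280 324  35   7 103] [299.8 326.9] [ 0.0079 -0.3328  0.022 ]
dark [204 359  20  20 174] [215.8 371.9] [-0.1412 -0.0283  0.022 ]
dark [178 361  25  23 234] [187.5 373.3] [-0.1439  0.0721  0.022 ]
dark [141 362  35  22 150] [153.9 370.7] [-0.1328  0.1915  0.022 ]
red [ 76 101   9  19  81] [ 80.  109.9] [0.8312 0.4901 0.055 ]
red [ 82 123   7  12  46] [ 85.2 128.5] [0.7564 0.4665 0.055 ]
```

Run:
```python
import cv2,numpy as np
s=cv2.imread('pics/scene1.png')
def z(x0,y0,w,h,f,fn):
    a=cv2.resize(s[y0:y0+h,x0:x0+w],None,fx=f,fy=f,interpolation=cv2.INTER_NEAREST)
    for i in range(0,w,5): cv2.line(a,(i*f,0),(i*f,4 if i%10 else 9),(0,0,255),1)
    for i in range(0,h,5): cv2.line(a,(0,i*f),(4 if i%10 else 9,i*f),(0,0,255),1)
    cv2.imwrite('pics/'+fn+'.png',a)
z(265,195,80,60,10,'z1'); z(360,250,60,60,10,'z2')
```

```text
(no output)
```

View pics/z1.png

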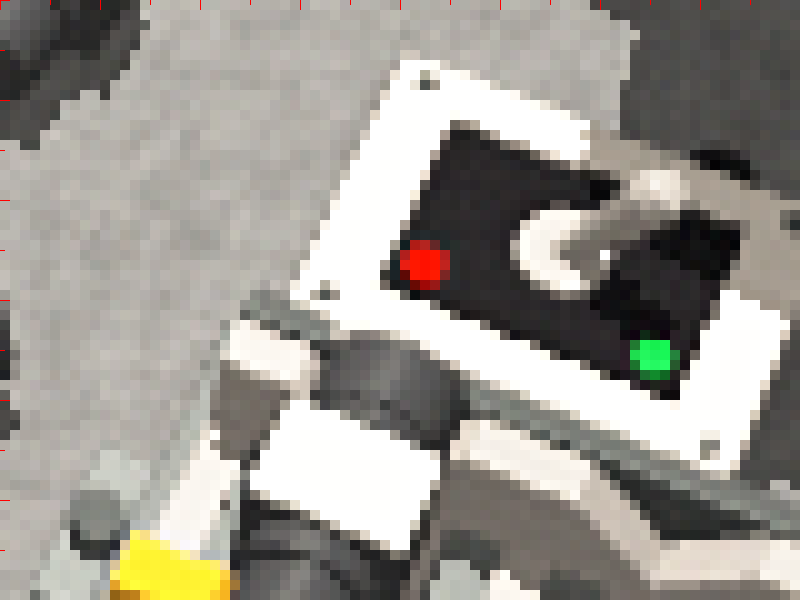

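View pics/z2.png

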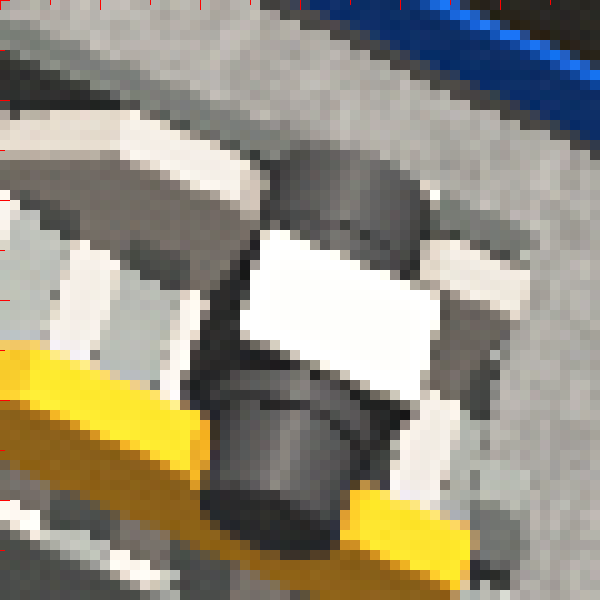

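Run:
```python
from h import *
c=bot.camera('scene'); ct=bot.camera('top')
for nm,z,P in(('g0',.102,[(293.0,234.3),(308.5,240.5),(305.0,249.8),(289.2,243.5)]),('g3',.102,[(386,272.5),(403.5,279),(401.5,289.5),(383.5,282.8)]),('box',.055,[(304.5,200.5),(294,224.5),(338,241.5),(343.5,226.5)])):
    X=np.array([ray(c,u,v,z)[:2] for u,v in P]); print(nm,X.round(4).tolist(),X.mean(0).round(4),[np.linalg.norm(X[i]-X[i-1]).round(4) for i in range(4)])
    print('  proj of mean in top',np.round(proj(ct,[*X.mean(0),z]),1))
print('boot',ray(c,320.5,219,.06), 'tip',ray(c,330.2,213.5,.1),ray(ct,105+440/5-.4,145+262/5-.4,.1),'boot top',ray(ct,105+476/5-.4,145+266/5-.4,.06))
```

```text
g0 [[0.5825, -0.011], [0.58, 0.0291], [0.6072, 0.0317], [0.6101, -0.0084]] [0.5949 0.0103] [np.float64(0.0277), np.float64(0.0402), np.float64(0.0273), np.float64(0.0402)]
  proj of mean in top [203.7 165.4]
g3 [[0.5709, 0.2175], [0.5673, 0.2568], [0.5941, 0.2591], [0.5981, 0.2194]] [0.5826 0.2382] [np.float64(0.0272), np.float64(0.0394), np.float64(0.0269), np.float64(0.0398)]
  proj of mean in top [141.3 169.4]
box [[0.4413, -0.0348], [0.5269, -0.0281], [0.5187, 0.0924], [0.469, 0.0895]] [0.489  0.0297] [np.float64(0.1274), np.float64(0.0858), np.float64(0.1207), np.float64(0.0498)]
  proj of mean in top [199.4 196. ]
boot [0.48002872 0.02763745 0.06      ] tip [0.47939567 0.04690717 0.1       ] [0.47775125 0.05028271 0.1       ] boot top [0.48127    0.02786255 0.06      ]
```

```bash
cat >> h.py <<'E'
def st():
    s=bot.state();r=s['tool_rot'];R=cv2.Rodrigues(np.array(r,float))[0]
    phi=np.degrees(np.arctan2(R[1,0],R[0,0]))
    print('t%.2f'%s['t'],'pos',np.round(s['tool_pos'],4),'phi%.2f'%phi,'tilt%.3f'%np.degrees(np.arccos(-R[2,2])),'F',np.round(s['contact_force'],1),'w%.2f mm'%(s['width']*88.1),'q1 %.0f q6 %.0f'%(np.degrees(s['qpos'][0]),np.degrees(s['qpos'][5])))
E
cat > s <<'E'
#!/bin/bash
python3 -c 'from h import *;st()'
E
chmod +x s
python3 -m creep '{"claw":[0,0,0,0,0],"travel":[[0.024,0.046,0],[0.024,0.046,0],[0.024,0.046,0],[0.024,0.046,0],[0.024,0.046,0]],"twist":[-8,-3.6,0,0,0]}' 10; ./s
```

```text
t: 0.8
tool_pos: [0.2616, -0.3329, 0.2527]
tool_rot: [-2.279, 2.162, -0.001]
contact_force: [1.0, -0.2, 0.7]
width: 0.565
t0.80 pos [ 0.2616 -0.3329  0.2527] phi-86.99 tilt0.020 F [ 1.  -0.2  0.7] w49.77 mm q1 -68 q6 19
```

```bash
python3 -m creep '{"claw":[0,0,0,0,0],"travel":[[0.024,0.046,0],[0.024,0.046,0],[0.024,0.046,0],[0.024,0.046,0],[0.024,0.046,0]],"twist":[0,0,0,0,0]}' 10; python3 -m creep '{"claw":[0,0,0,0,0],"travel":[[0.024,0.046,0],[0.024,0.046,0],[0.024,0.046,0],[0.022,0.046,0],[0,0,0]],"twist":[0,0,0,0,0]}'; ./s
```

```text
t: 1.3
tool_pos: [0.3773, -0.1111, 0.2531]
tool_rot: [-2.279, 2.162, -0.002]
contact_force: [1.4, 0.5, -0.3]
width: 0.118
t: 1.8
tool_pos: [0.4689, 0.0702, 0.2527]
tool_rot: [-2.286, 2.152, 0.001]
contact_force: [-0.4, 0.2, -0.2]
width: 0.004
t1.80 pos [0.4689 0.0702 0.2527] phi-86.54 tilt0.105 F [-0.4  0.2 -0.2] w0.37 mm q1 -6 q6 81
```

```bash
python3 -m creep '{"claw":[0,0,0,0,0],"travel":[[0.006,0.01,-0.03],[0.004,0.008,-0.04],[0,0,-0.04],[0,0,-0.042],[0,0,0]],"twist":[0,0,0,0,0]}'; ./s
```

```text
t: 2.3
tool_pos: [0.473, 0.0828, 0.0956]
tool_rot: [2.274, -2.157, -0.014]
contact_force: [-0.4, 0.2, 0.6]
width: 0.003
t2.30 pos [0.473  0.0828 0.0956] phi-86.97 tilt0.658 F [-0.4  0.2  0.6] w0.25 mm q1 -4 q6 83
```

Run:
```python
from h import *
c,im=shot('scene','a1'); cv2.imwrite('pics/a1z.png',cv2.resize(im[150:300,250:450],None,fx=4,fy=4,interpolation=cv2.INTER_CUBIC))
```

```text
(no output)
```

View pics/a1z.png

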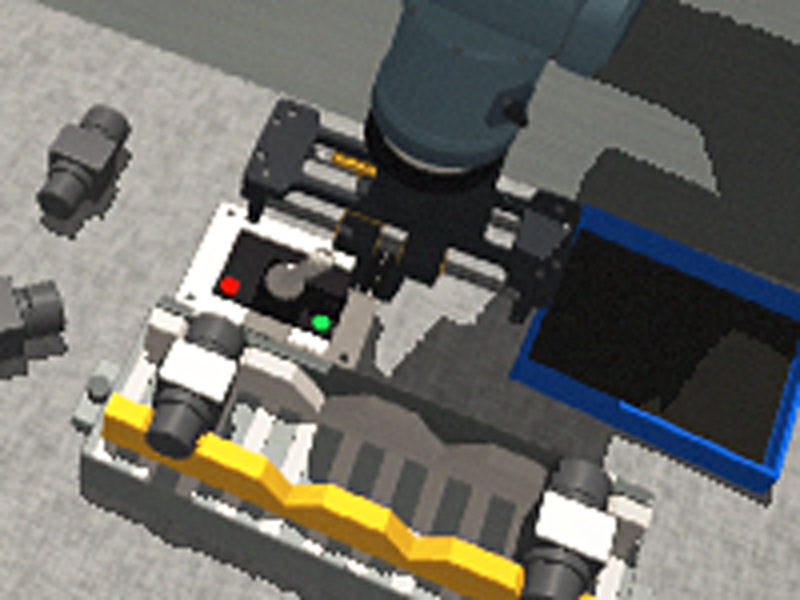

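```bash
python3 -m creep '{"claw":[0,0,0,0,0],"travel":[[0.006,-0.008,0],[0,-0.01,0],[0,-0.01,0],[0,-0.01,0],[0,-0.006,0]],"twist":[0,0,0,0,0]}'; python3 -m creep '{"claw":[0,0,0,0,0],"travel":[[0,0,0],[0,0,0.03],[0,0,0.05],[0,0,0.05],[0,0,0]],"twist":[0,0,0,0,0]}';./s;python3 - <<'E'
from h import *
c,im=shot('scene','a2'); cv2.imwrite('pics/a2z.png',cv2.resize(im[150:300,250:450],None,fx=4,fy=4,interpolation=cv2.INTER_CUBIC))
E
```

```text
t: 2.85
tool_pos: [0.484, 0.0376, 0.1014]
tool_rot: [-2.279, 2.162, -0.002]
contact_force: [0.2, -0.5, 0.1]
width: 0.004
t: 3.35
tool_pos: [0.4877, 0.0387, 0.238]
tool_rot: [-2.275, 2.156, -0.017]
contact_force: [0.7, -0.4, -0.5]
width: 0.006
t3.35 pos [0.4877 0.0387 0.238 ] phi-86.93 tilt0.735 F [ 0.7 -0.4 -0.5] w0.57 mm q1 -9 q6 78
```

View pics/a2z.png

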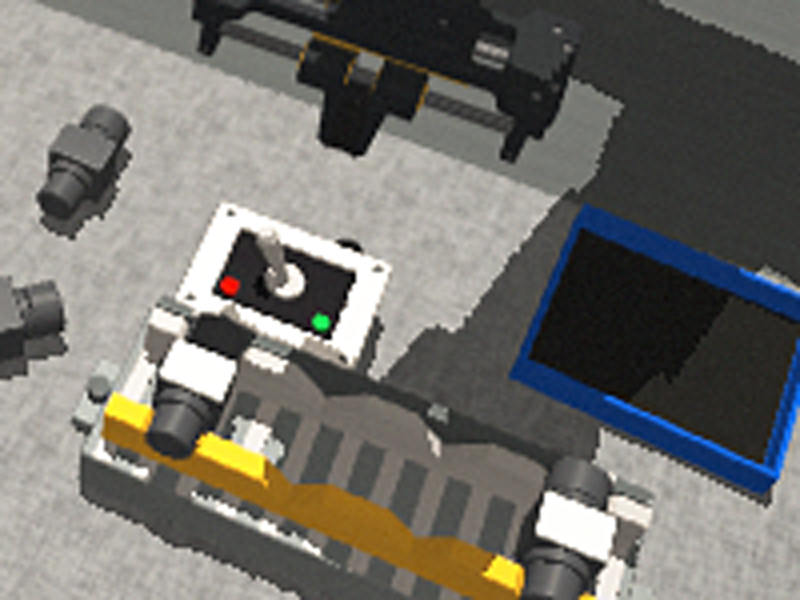

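Run:
```python
from h import *
ct=bot.camera('top')
X=np.array([ray(ct,105+u/5-.4,145+v/5-.4,.028)[:2] for u,v in((45,322),(272,328),(263,525),(32,525))]);print(X.round(4),X.mean(0),[np.linalg.norm(X[i]-X[i-1]).round(4) for i in range(4)])
c=bot.camera('scene');
# rim outer top corners from 1st crop (3.8x, origin 255,195)
X=np.array([ray(c,255+u/3.8-.4,195+v/3.8-.4,.026)[:2] for u,v in((540,24),(765,118),(720,280),(472,178))]);print(X.round(4),X.mean(0),[np.linalg.norm(X[i]-X[i-1]).round(4) for i in range(4)])
st()
```

```text
[[0.4484 0.3541]
 [0.4415 0.1839]
 [0.2942 0.1876]
 [0.2968 0.358 ]] [0.37019603 0.27090577] [np.float64(0.1517), np.float64(0.1704), np.float64(0.1473), np.float64(0.1704)]
[[0.2922 0.195 ]
 [0.296  0.3609]
 [0.4431 0.3562]
 [0.4478 0.1877]] [0.36974474 0.27496795] [np.float64(0.1558), np.float64(0.166), np.float64(0.1472), np.float64(0.1686)]
t3.50 pos [0.4833 0.0393 0.2302] phi-86.94 tilt0.031 F [-0.8  0.9 -0.6] w0.51 mm q1 -9 q6 78
```

```bash
python3 -m creep '{"claw":[0.06,0.06,0.06,0.06,0.06],"travel":[[0.04,-0.01,0],[0.04,-0.01,0],[0.0316,-0.009,-0.03],[0,0,-0.03],[0,0,-0.02]],"twist":[0,0,0,0,0]}' 30; python3 -m creep '{"claw":[0.06,0.06,0.06,0.06,0.06],"travel":[[0,0,0],[0,0,0],[0,0,0],[0,0,0],[0,0,0]],"twist":[0,0,0,0,0]}';./s
```

```text
t: 4.0
tool_pos: [0.5931, 0.0102, 0.1451]
tool_rot: [2.276, -2.159, -0.01]
contact_force: [0.3, -0.3, -1.8]
width: 0.436
t: 4.5
tool_pos: [0.596, 0.0101, 0.152]
tool_rot: [-2.279, 2.16, -0.003]
contact_force: [0.8, 0.3, -0.1]
width: 0.682
t4.50 pos [0.596  0.0101 0.152 ] phi-86.94 tilt0.129 F [ 0.8  0.3 -0.1] w60.11 mm q1 -10 q6 77
```

```bash
python3 -m creep '{"claw":[0.06,0.06,0.06,0.06,0.06],"travel":[[-0.001,0,-0.03],[0,0,-0.02],[0,0,-0.015],[0,0,-0.006],[0,0,0]],"twist":[0,0,0,0,0]}' 30; ./s;python3 -m creep '{"claw":[0.04,0.04,0.04,0.04,0.04],"travel":[[0,0,0],[0,0,0],[0,0,0],[0,0,0],[0,0,0]],"twist":[0,0,0,0,0]}';./s
```

```text
t: 5.0
tool_pos: [0.5941, 0.0101, 0.0793]
tool_rot: [2.279, -2.161, -0.001]
contact_force: [-0.9, -0.4, 0.0]
width: 0.679
t5.00 pos [0.5941 0.0101 0.0793] phi-86.95 tilt0.053 F [-0.9 -0.4  0. ] w59.84 mm q1 -10 q6 76
t: 5.5
tool_pos: [0.5951, 0.0109, 0.0808]
tool_rot: [-2.278, 2.16, -0.001]
contact_force: [-0.6, 6.2, 4.9]
width: 0.474
t5.50 pos [0.5951 0.0109 0.0808] phi-86.94 tilt0.127 F [-0.6  6.2  4.9] w41.77 mm q1 -10 q6 76
```

```bash
python3 -m creep '{"claw":[0.03,0.03,0.03,0.03,0.03],"travel":[[0,0,0.01],[0,0,0.03],[0,0,0.04],[-0.01,0.01,0.03],[-0.03,0.03,0]],"twist":[0,0,0,0,0]}' 40; ./s;python3 -m creep '{"claw":[0.03,0.03,0.03,0.03,0.03],"travel":[[-0.034,0.034,0],[-0.034,0.034,0],[-0.034,0.034,0],[-0.034,0.034,0],[-0.034,0.034,0]],"twist":[0,-2,-2.6,0,0]}';./s
```

```text
t: 6.0
tool_pos: [0.5589, 0.0475, 0.1956]
tool_rot: [-2.272, 2.161, -0.016]
contact_force: [1.3, 0.5, -4.0]
width: 0.472
t6.00 pos [0.5589 0.0475 0.1956] phi-87.13 tilt0.674 F [ 1.3  0.5 -4. ] w41.57 mm q1 -7 q6 80
t: 6.5
tool_pos: [0.3825, 0.2205, 0.1898]
tool_rot: [2.19, -2.252, 0.001]
contact_force: [1.2, 0.6, -3.5]
width: 0.471
t6.50 pos [0.3825 0.2205 0.1898] phi-91.59 tilt0.048 F [ 1.2  0.6 -3.5] w41.48 mm q1 15 q6 106
```

```bash
python3 -m creep '{"claw":[0.03,0.03,0.03,0.03,0.03],"travel":[[-0.013,0.017,0],[0,0,-0.04],[0,0,-0.04],[0,0,-0.04],[0,0,0]],"twist":[0,0,0,0,0]}' 40; ./s
```

```text
t: 7.0
tool_pos: [0.3664, 0.2352, 0.0651]
tool_rot: [2.184, -2.243, -0.008]
contact_force: [-1.3, -0.2, -4.7]
width: 0.476
t7.00 pos [0.3664 0.2352 0.0651] phi-91.53 tilt0.692 F [-1.3 -0.2 -4.7] w41.96 mm q1 17 q6 109
```

```bash
python3 -m creep '{"claw":[0.03,0.03,0.03,0.03],"travel":[[0,0.001,-0.025],[0,0,-0.01],[0,0,0],[0,0,0]],"twist":[0,0,0,0]}' 40; ./s
```

```text
t: 7.4
tool_pos: [0.3722, 0.2382, 0.0361]
tool_rot: [-2.19, 2.25, -0.001]
contact_force: [-0.1, -0.3, -3.2]
width: 0.472
t7.40 pos [0.3722 0.2382 0.0361] phi-91.55 tilt0.086 F [-0.1 -0.3 -3.2] w41.63 mm q1 17 q6 109
```

```bash
python3 -m creep '{"claw":[0.03,0.03,0.03],"travel":[[0,0,-0.008],[0,0,-0.003],[0,0,0]],"twist":[0,0,0]}' 40; ./s
```

```text
t: 7.7
tool_pos: [0.3725, 0.2383, 0.0249]
tool_rot: [-2.191, 2.25, -0.002]
contact_force: [-2.1, -1.2, 6.6]
width: 0.472
t7.70 pos [0.3725 0.2383 0.0249] phi-91.53 tilt0.102 F [-2.1 -1.2  6.6] w41.60 mm q1 17 q6 109
```

Contact; release with a small opening and lift.

```bash
python3 -m creep '{"claw":[0.052,0.052,0.052,0.052,0.052],"travel":[[0,0,0],[0,0,0],[0,0,0],[0,0,0.03],[0,0,0.05]],"twist":[0,0,0,0,0]}' 40; ./s;python3 -m creep '{"claw":[0.06,0.06,0.06,0.06,0.06],"travel":[[0.04,0,0.045],[0.043,0,0.02],[0.043,0,0],[0.043,0,0],[0.043,0,0]],"twist":[0,0,2,2.6,0]}' 40; ./s;python3 - <<'E'
from h import *
c,im=shot('scene','a3'); cv2.imwrite('pics/a3z.png',cv2.resize(im[150:300,250:450],None,fx=4,fy=4,interpolation=cv2.INTER_CUBIC))
E
```

```text
t: 8.2
tool_pos: [0.3686, 0.2371, 0.1019]
tool_rot: [2.186, -2.247, -0.005]
contact_force: [0.1, 0.4, 0.2]
width: 0.586
t8.20 pos [0.3686 0.2371 0.1019] phi-91.56 tilt0.439 F [0.1 0.4 0.2] w51.67 mm q1 17 q6 109
t: 8.7
tool_pos: [0.5783, 0.238, 0.1613]
tool_rot: [-2.281, 2.16, -0.0]
contact_force: [0.3, -0.1, 0.4]
width: 0.681
t8.70 pos [0.5783 0.238  0.1613] phi-86.87 tilt0.032 F [ 0.3 -0.1  0.4] w60.03 mm q1 12 q6 98
```

View pics/a3z.png

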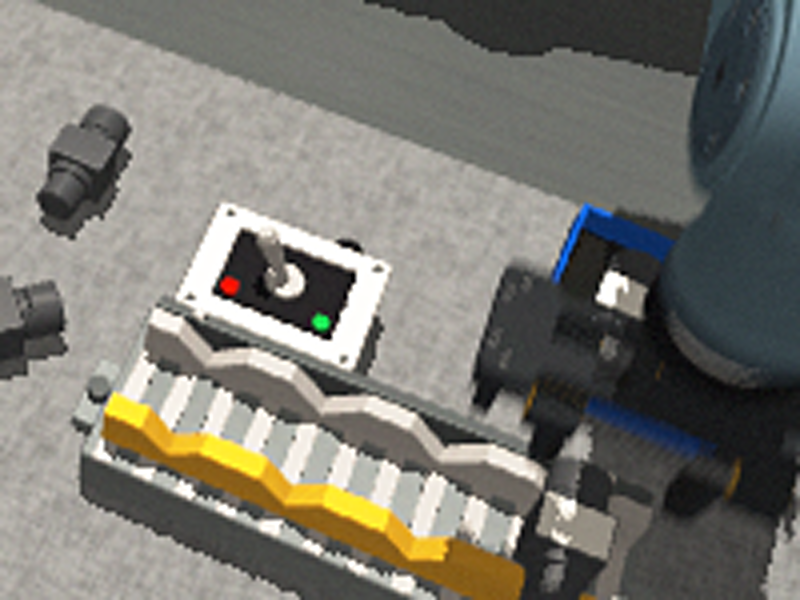

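```bash
python3 -m creep '{"claw":[0.06,0.06,0.06],"travel":[[0,0,-0.025],[0,0,0],[0,0,0]],"twist":[0,0,0]}' 40; ./s
```

```text
t: 9.05
tool_pos: [0.5755, 0.238, 0.1354]
tool_rot: [2.278, -2.16, -0.002]
contact_force: [-0.6, -0.3, 0.3]
width: 0.682
t9.05 pos [0.5755 0.238  0.1354] phi-86.94 tilt0.144 F [-0.6 -0.3  0.3] w60.09 mm q1 12 q6 99
```

```bash
python3 -m creep '{"claw":[0.06,0.06,0.06,0.06],"travel":[[0.007,0,-0.025],[0,0,-0.02],[0,0,-0.01],[0,0,0]],"twist":[0,0,0,0]}' 30; ./s;python3 -m creep '{"claw":[0.03,0.03,0.03,0.03],"travel":[[0,0,0],[0,0,0],[0,0,0],[0,0,0]],"twist":[0,0,0,0]}' 30; ./s
```

```text
t: 9.45
tool_pos: [0.5824, 0.2381, 0.0805]
tool_rot: [2.279, -2.16, -0.002]
contact_force: [-0.0, -0.4, 0.2]
width: 0.678
t9.45 pos [0.5824 0.2381 0.0805] phi-86.92 tilt0.118 F [-0.  -0.4  0.2] w59.70 mm q1 11 q6 98
t: 9.85
tool_pos: [0.5844, 0.2386, 0.0826]
tool_rot: [-2.278, 2.16, -0.001]
contact_force: [-1.9, 1.6, 5.9]
width: 0.471
t9.85 pos [0.5844 0.2386 0.0826] phi-86.94 tilt0.141 F [-1.9  1.6  5.9] w41.54 mm q1 11 q6 98
```

```bash
python3 -m creep '{"claw":[0.03,0.03,0.03,0.03,0.03],"travel":[[0,0,0.01],[0,0,0.03],[0,0,0.04],[-0.023,0.008,0.01],[-0.045,0.015,0]],"twist":[0,0,0,0,-2]}' 40; python3 -m creep '{"claw":[0.03,0.03,0.03,0.03,0.03],"travel":[[-0.045,0.015,0],[-0.045,0.015,0],[-0.045,0.015,0],[-0.010,0,0],[0,0,0]],"twist":[-2.6,0,0,0,0]}' 40;./s
```

```text
t: 10.35
tool_pos: [0.5187, 0.2604, 0.1743]
tool_rot: [-2.234, 2.201, -0.007]
contact_force: [0.5, 1.8, -4.5]
width: 0.47
t: 10.85
tool_pos: [0.3687, 0.306, 0.1709]
tool_rot: [2.193, -2.248, -0.0]
contact_force: [0.7, -0.1, -4.4]
width: 0.474
t10.85 pos [0.3687 0.306  0.1709] phi-91.40 tilt0.076 F [ 0.7 -0.1 -4.4] w41.73 mm q1 25 q6 117
```

```bash
python3 -m creep '{"claw":[0.03,0.03,0.03,0.03,0.03],"travel":[[0.002,0,-0.04],[0,0,-0.04],[0,0,-0.04],[0,0,-0.01],[0,0,0]],"twist":[0,0,0,0,0]}' 40; ./s; python3 -m creep '{"claw":[0.03,0.03],"travel":[[0,0,0],[0,0,0]],"twist":[0,0]}' 40; ./s
```

```text
t: 11.35
tool_pos: [0.3725, 0.3051, 0.0398]
tool_rot: [2.187, -2.25, -0.002]
contact_force: [-0.1, -0.5, -3.9]
width: 0.474
t11.35 pos [0.3725 0.3051 0.0398] phi-91.61 tilt0.217 F [-0.1 -0.5 -3.9] w41.73 mm q1 25 q6 117
t: 11.55
tool_pos: [0.3747, 0.3068, 0.0432]
tool_rot: [-2.188, 2.249, -0.002]
contact_force: [0.2, 0.0, -3.9]
width: 0.473
t11.55 pos [0.3747 0.3068 0.0432] phi-91.56 tilt0.239 F [ 0.2  0.  -3.9] w41.63 mm q1 25 q6 117
```

```bash
python3 -m creep '{"claw":[0.03,0.03,0.03],"travel":[[0,0,-0.011],[0,0,-0.006],[0,0,0]],"twist":[0,0,0]}' 40; ./s
```

```text
t: 11.85
tool_pos: [0.3744, 0.3067, 0.0259]
tool_rot: [-2.19, 2.248, -0.003]
contact_force: [-1.5, -2.6, 12.1]
width: 0.471
t11.85 pos [0.3744 0.3067 0.0259] phi-91.51 tilt0.195 F [-1.5 -2.6 12.1] w41.48 mm q1 25 q6 117
```

```bash
python3 -m creep '{"claw":[0.052,0.052,0.052,0.052,0.052],"travel":[[0,0,0],[0,0,0],[0,0,0],[0,0,0.03],[0,0,0.05]],"twist":[0,0,0,0,0]}' 40; python3 -m creep '{"claw":[0.06,0.06,0.06,0.06,0.06],"travel":[[0,-0.02,0.045],[0,-0.045,0.03],[0,-0.045,0],[0,-0.045,0],[0,-0.045,0]],"twist":[0,0,0,0,0]}' 40; ./s;python3 - <<'E'
from h import *
c,im=shot('scene','a4'); cv2.imwrite('pics/a4z.png',cv2.resize(im[140:310,180:440],None,fx=3,fy=3,interpolation=cv2.INTER_CUBIC))
c,im=shot('top','a4t'); cv2.imwrite('pics/a4tz.png',cv2.resize(im[120:270,105:325],None,fx=3,fy=3,interpolation=cv2.INTER_CUBIC))
E
```

```text
t: 12.35
tool_pos: [0.3698, 0.3047, 0.1018]
tool_rot: [2.186, -2.246, -0.004]
contact_force: [0.9, 0.8, 0.5]
width: 0.592
t: 12.85
tool_pos: [0.3723, 0.1081, 0.1772]
tool_rot: [-2.192, 2.249, -0.002]
contact_force: [0.3, -0.3, -0.8]
width: 0.677
t12.85 pos [0.3723 0.1081 0.1772] phi-91.48 tilt0.082 F [ 0.3 -0.3 -0.8] w59.63 mm q1 -1 q6 90
```

View pics/a4z.png

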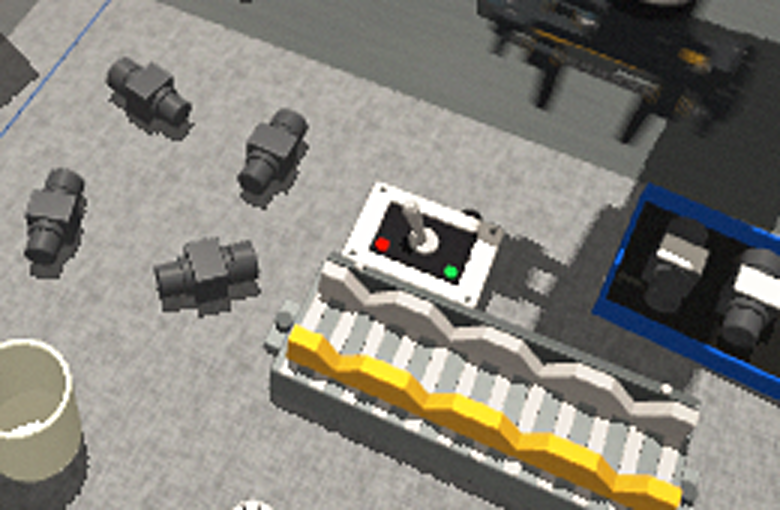

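View pics/a4tz.png

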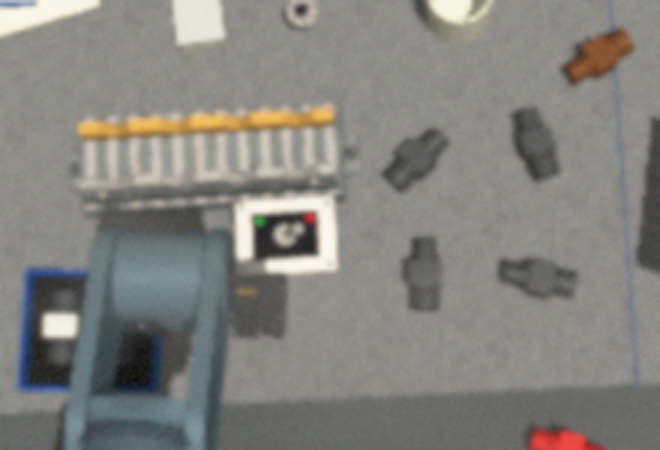

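Run:
```python
import cv2,numpy as np
s=cv2.imread('pics/a4.png')
s=cv2.convertScaleAbs(s,alpha=1.5,beta=10)
out=[]
for x0,y0 in((213,157),(254,172),(184,193),(228,216)):
    w,h,f=40,40,9
    a=cv2.resize(s[y0:y0+h,x0:x0+w],None,fx=f,fy=f,interpolation=cv2.INTER_NEAREST)
    for i in range(0,w,5): cv2.line(a,(i*f,0),(i*f,5 if i%10 else 12),(0,0,255),1);cv2.line(a,(0,i*f),(5 if i%10 else 12,i*f),(0,0,255),1)
    out.append(a)
cv2.imwrite('pics/z4.png',np.vstack([np.hstack(out[:2]),np.hstack(out[2:])])[:, :])
a=cv2.resize(s[225:320,268:418],None,fx=5,fy=5,interpolation=cv2.INTER_NEAREST)
cv2.imwrite('pics/z5.png',a)
```

```text
(no output)
```

View pics/z4.png

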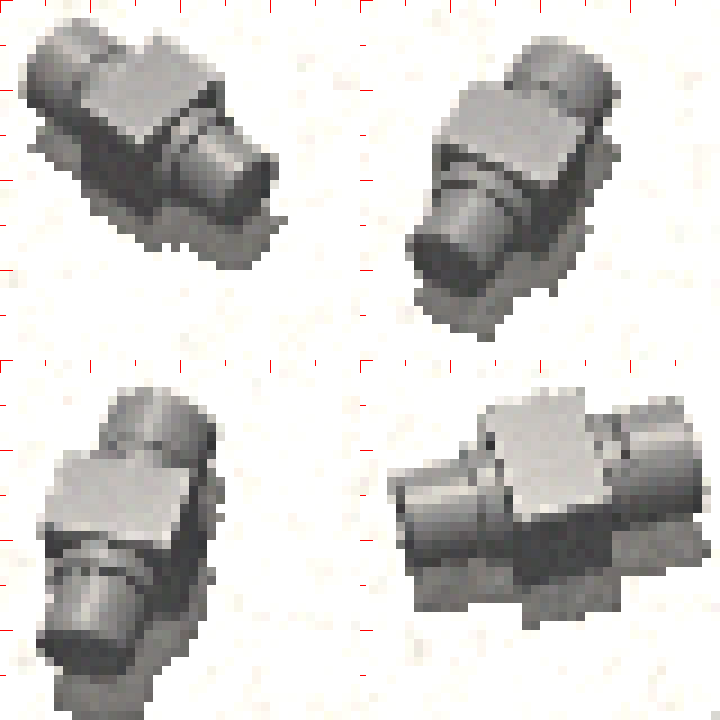

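View pics/z5.png

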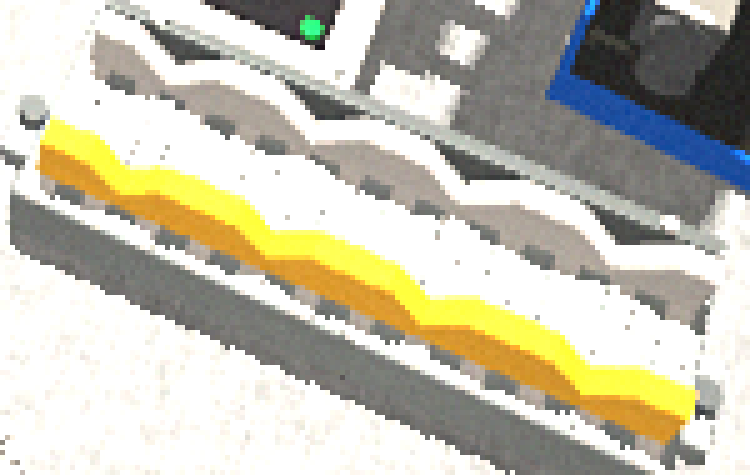

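Run:
```python
from h import *
c=bot.camera('scene')
D={'A':(213,157,[(160,38),(218,80),(135,132),(82,88)]),'B':(254,172,[(112,82),(228,122),(188,178),(80,142)]),'C':(184,193,[(65,90),(190,102),(170,183),(45,165)]),'D':(228,216,[(135,38),(223,30),(252,143),(155,155)])}
for k,(x0,y0,P) in D.items():
    X=np.array([ray(c,x0+u/9-.5,y0+v/9-.5,.043)[:2] for u,v in P]); L=[np.linalg.norm(X[i]-X[i-1]) for i in range(4)]
    # long side pair => jaw axis
    i=0 if L[0]+L[2]>L[1]+L[3] else 1
    d1=X[i]-X[i-1]; d2=X[(i+1)%4]-X[(i+2)%4] ; s=d1-d2 if d1@d2<0 else d1+d2
    o=X[(i+1)%4]-X[i]; o2=X[(i+2)%4]-X[i-1]
    print(k,X.mean(0).round(4),np.round(L,4),'axis ang',np.degrees(np.arctan2(*(o+o2)[::-1])).round(1),'jaw ang',np.degrees(np.arctan2(s[1],s[0])).round(1))
for nm,u,v in(('bl',52,120),('fl',40,147),('br',697,388),('fr',685,417)): print(nm,ray(c,268+u/5-.4,225+v/5-.4,.079).round(4))
ex=np.array([np.cos(.054),np.sin(.054)])
```

```text
A [ 0.425  -0.2893] [0.0341 0.0276 0.0357 0.0267] axis ang 74.2 jaw ang 159.7
B [ 0.4333 -0.1446] [0.0271 0.0406 0.0267 0.0371] axis ang 1.1 jaw ang 95.4
C [ 0.6  -0.29] [0.0283 0.0394 0.0304 0.0392] axis ang 21.7 jaw ang 110.8
D [ 0.5814 -0.135 ] [0.041  0.0267 0.0402 0.0288] axis ang 126.1 jaw ang -140.8
bl [ 0.6237 -0.0299  0.079 ]
fl [ 0.6397 -0.0286  0.079 ]
br [0.6048 0.2823 0.079 ]
fr [0.6204 0.2808 0.079 ]
```

```bash
cat >> h.py <<'E'
def dark_top(c,im,zz=.022,vmax=105,xr=(.36,.7),yr=(-.4,-.07)):
    im=cv2.resize(im,None,fx=4,fy=4,interpolation=cv2.INTER_CUBIC)
    hsv=cv2.cvtColor(im,cv2.COLOR_BGR2HSV); m=((hsv[...,2]<vmax)&(hsv[...,1]<90)).astype(np.uint8)
    k,l,s,ce=cv2.connectedComponentsWithStats(m)
    for i in range(1,k):
        if not 900<s[i,4]<9000: continue
        v,u=np.nonzero(l==i); X=np.array([ray(c,(a+.5)/4-.5,(b+.5)/4-.5,zz)[:2] for a,b in zip(u[::4],v[::4])])
        mu=X.mean(0)
        if not(xr[0]<mu[0]<xr[1] and yr[0]<mu[1]<yr[1]): continue
        w,V=np.linalg.eigh(np.cov((X-mu).T)); d=V[:,1]; d=d*np.sign(d[0])
        p=(X-mu)@d; q=(X-mu)@np.array([-d[1],d[0]])
        print('dark',mu.round(4),'mid',(mu+d*(p.max()+p.min())/2).round(4),'len %.3f wid %.3f'%(np.ptp(p),np.ptp(q)),'axis %.1f'%np.degrees(np.arctan2(d[1],d[0])))
E
python3 - <<'E'
from h import *
im=cv2.imread('pics/a4t.png');c=bot.camera('top')
for v in(85,95,105):
    print(v);dark_top(c,im,vmax=v)
st()
E
```

```text
85
dark [ 0.5991 -0.2804] mid [ 0.6005 -0.2799] len 0.091 wid 0.041 axis 17.6
95
dark [ 0.6002 -0.2846] mid [ 0.6019 -0.284 ] len 0.093 wid 0.044 axis 18.9
dark [ 0.5814 -0.1313] mid [ 0.5835 -0.1335] len 0.087 wid 0.047 axis -45.2
dark [ 0.4599 -0.1366] mid [ 0.4555 -0.1332] len 0.059 wid 0.037 axis -38.2
dark [ 0.4334 -0.2624] mid [ 0.4295 -0.2675] len 0.066 wid 0.043 axis 52.7
105
dark [ 0.6009 -0.2866] mid [ 0.6019 -0.2863] len 0.097 wid 0.048 axis 17.7
dark [ 0.583  -0.1329] mid [ 0.5843 -0.1342] len 0.092 wid 0.052 axis -45.5
dark [ 0.4356 -0.1396] mid [ 0.4354 -0.1396] len 0.092 wid 0.044 axis 0.6
dark [ 0.4289 -0.2841] mid [ 0.4288 -0.2848] len 0.097 wid 0.047 axis 76.8
t13.05 pos [0.3727 0.1087 0.1769] phi-91.75 tilt0.033 F [ 0.  -0.1  0.7] w59.96 mm q1 -1 q6 90
```

```bash
python3 -m creep '{"claw":[0.07,0.07,0.07,0.07,0.07],"travel":[[0.012,-0.045,0],[0.012,-0.045,0],[0.012,-0.045,0],[0.012,-0.045,-0.02],[0.013,-0.045,-0.03]],"twist":[2,1.7,0,0,0]}' 10;python3 -m creep '{"claw":[0.07,0.07,0.07],"travel":[[0,-0.026,-0.03],[0,0,-0.02],[0,0,0]],"twist":[0,0,0]}';./s;python3 - <<'E'
from h import *
c,im=shot('scene','a5'); cv2.imwrite('pics/a5z.png',cv2.resize(im[140:290,180:380],None,fx=4,fy=4,interpolation=cv2.INTER_CUBIC))
E
```

```text
t: 13.55
tool_pos: [0.4345, -0.1114, 0.1308]
tool_rot: [-2.264, 2.175, -0.007]
contact_force: [0.5, 0.2, 0.1]
width: 0.794
t: 13.85
tool_pos: [0.4305, -0.1343, 0.0771]
tool_rot: [2.263, -2.178, -0.011]
contact_force: [-0.2, 0.5, 0.2]
width: 0.793
t13.85 pos [ 0.4305 -0.1343  0.0771] phi-87.80 tilt0.395 F [-0.2  0.5  0.2] w69.88 mm q1 -32 q6 55
```

View pics/a5z.png

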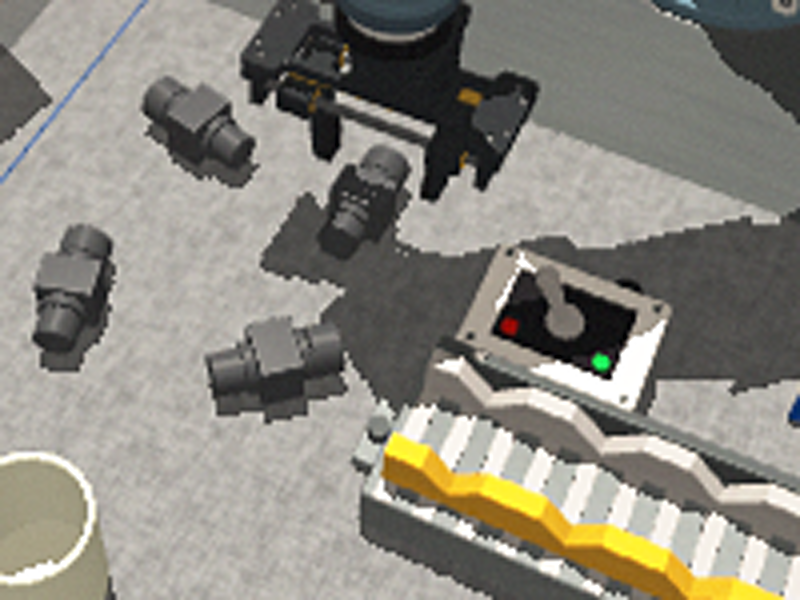

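```bash
python3 -m creep '{"claw":[0.07,0.07,0.07,0.07],"travel":[[0.002,-0.006,-0.02],[0,0,-0.02],[0,0,-0.012],[0,0,0]],"twist":[0,0,0,0]}' 10;./s;python3 -m creep '{"claw":[0.03,0.03,0.03,0.03,0.03],"travel":[[0,0,0],[0,0,0],[0,0,0],[0,0,0],[0,0,0]],"twist":[0,0,0,0,0]}' 6;./s
```

```text
t: 14.3
tool_pos: [0.4338, -0.1409, 0.0276]
tool_rot: [2.265, -2.177, -0.003]
contact_force: [-0.3, -0.6, 0.4]
width: 0.795
t14.30 pos [ 0.4338 -0.1409  0.0276] phi-87.73 tilt0.108 F [-0.3 -0.6  0.4] w70.04 mm q1 -33 q6 55
t: 14.8
tool_pos: [0.4347, -0.1429, 0.0287]
tool_rot: [-2.263, 2.179, -0.003]
contact_force: [-0.5, -0.2, 0.3]
width: 0.482
t14.80 pos [ 0.4347 -0.1429  0.0287] phi-87.85 tilt0.097 F [-0.5 -0.2  0.3] w42.50 mm q1 -33 q6 55
```

```bash
python3 -m creep '{"claw":[0.06,0.06,0.06,0.06,0.06],"travel":[[0,0,0],[0,0,0],[0.018,0.0007,-0.003],[0.017,0.0006,0],[0,0,0]],"twist":[0,0,0,0,0]}' 4;python3 -m creep '{"claw":[0.02,0.02,0.02,0.02,0.02],"travel":[[0,0,0],[0,0,0],[0,0,0],[0,0,0],[0,0,0]],"twist":[0,0,0,0,0]}' 4;./s
```

```text
t: 15.3
tool_pos: [0.4706, -0.1414, 0.0253]
tool_rot: [-2.263, 2.178, -0.002]
contact_force: [0.0, 0.8, 0.9]
width: 0.682
t: 15.8
tool_pos: [0.4687, -0.1411, 0.0251]
tool_rot: [2.263, -2.179, -0.0]
contact_force: [-0.6, -0.7, 0.5]
width: 0.337
t15.80 pos [ 0.4687 -0.1411  0.0251] phi-87.85 tilt0.021 F [-0.6 -0.7  0.5] w29.71 mm q1 -31 q6 57
```

```bash
python3 -m creep '{"claw":[0.039,0.039,0.039,0.039,0.039],"travel":[[0,0,0],[0,0,0],[-0.006,-0.0002,0],[-0.003,-0.0001,0],[-0.002,-0.0001,0]],"twist":[0,0,0,0,0]}' 10;./s;python3 -m creep '{"claw":[0.039,0.039,0.039],"travel":[[-0.002,-0.0001,0],[-0.003,-0.0001,0],[0,0,0]],"twist":[0,0,0]}' 10;./s
```

```text
t: 16.3
tool_pos: [0.4576, -0.1413, 0.025]
tool_rot: [2.263, -2.179, -0.001]
contact_force: [1.4, -0.7, -0.2]
width: 0.444
t16.30 pos [ 0.4576 -0.1413  0.025 ] phi-87.85 tilt0.020 F [ 1.4 -0.7 -0.2] w39.09 mm q1 -31 q6 56
t: 16.6
tool_pos: [0.453, -0.1418, 0.0252]
tool_rot: [2.263, -2.179, 0.001]
contact_force: [1.4, -0.7, 0.2]
width: 0.442
t16.60 pos [ 0.453  -0.1418  0.0252] phi-87.84 tilt0.029 F [ 1.4 -0.7  0.2] w38.95 mm q1 -32 q6 56
```

```bash
python3 -m creep '{"claw":[0.06,0.06,0.06,0.06,0.06],"travel":[[0.001,0,0],[0,0,0.001],[-0.013,-0.0005,0],[-0.012,-0.0004,0],[0,0,0]],"twist":[0,0,0,0,0]}' 10;./s;python3 -m creep '{"claw":[0.03,0.03,0.03,0.03,0.03],"travel":[[0,0,0],[0,0,0],[0,0,0],[0,0,0],[0,0,0]],"twist":[0,0,0,0,0]}' 40;./s
```

```text
t: 17.1
tool_pos: [0.4273, -0.1419, 0.0257]
tool_rot: [2.262, -2.179, -0.004]
contact_force: [-0.4, 0.2, 0.2]
width: 0.681
t17.10 pos [ 0.4273 -0.1419  0.0257] phi-87.87 tilt0.137 F [-0.4  0.2  0.2] w59.99 mm q1 -34 q6 54
t: 17.6
tool_pos: [0.4296, -0.1428, 0.0263]
tool_rot: [-2.263, 2.179, -0.001]
contact_force: [1.3, -2.0, 0.1]
width: 0.467
t17.60 pos [ 0.4296 -0.1428  0.0263] phi-87.84 tilt0.053 F [ 1.3 -2.   0.1] w41.17 mm q1 -33 q6 54
```

```bash
python3 -m creep '{"claw":[0.03,0.03,0.03,0.03,0.03],"travel":[[0,0,0.01],[0,0,0.03],[0,0,0.045],[0.01,0.01,0.045],[0.03,0.03,0]],"twist":[0,0,0,1.1,0]}' 60;./s; python3 -m creep '{"claw":[0.03,0.03,0.03,0.03,0.03],"travel":[[0.035,0.032,0],[0.035,0.032,0],[0.03,0.03,0],[0.025,0.02,0],[0,0,0]],"twist":[0,0,0,0,0]}' 60;./s
```

```text
t: 18.1
tool_pos: [0.4719, -0.1053, 0.1631]
tool_rot: [-2.279, 2.159, -0.018]
contact_force: [1.6, -0.7, -4.2]
width: 0.475
t18.10 pos [ 0.4719 -0.1053  0.1631] phi-86.91 tilt0.658 F [ 1.6 -0.7 -4.2] w41.82 mm q1 -27 q6 60
t: 18.6
tool_pos: [0.5957, 0.0144, 0.156]
tool_rot: [-2.287, 2.153, 0.001]
contact_force: [0.4, -0.3, -4.4]
width: 0.471
t18.60 pos [0.5957 0.0144 0.156 ] phi-86.54 tilt0.063 F [ 0.4 -0.3 -4.4] w41.54 mm q1 -10 q6 76
```

```bash
python3 -m creep '{"claw":[0.03],"travel":[[0,0,0]],"twist":[0]}' 60;./s
```

```text
t: 18.7
tool_pos: [0.5932, 0.0122, 0.1553]
tool_rot: [2.284, -2.154, -0.003]
contact_force: [-0.1, -0.2, -4.2]
width: 0.467
t18.70 pos [0.5932 0.0122 0.1553] phi-86.65 tilt0.151 F [-0.1 -0.2 -4.2] w41.18 mm q1 -10 q6 76
```

```bash
python3 -m creep '{"claw":[0.03,0.03,0.03,0.03],"travel":[[0.002,-0.001,-0.03],[0,0,-0.02],[0,0,0],[0,0,0]],"twist":[0,0,0,0]}' 60;./s;python3 - <<'E'
from h import *
c,im=shot('scene','a6'); cv2.imwrite('pics/a6z.png',cv2.resize(im[180:320,260:440],None,fx=4.4,fy=4.4,interpolation=cv2.INTER_CUBIC));st()
E
```

```text
t: 19.1
tool_pos: [0.5951, 0.0098, 0.1061]
tool_rot: [2.282, -2.158, -0.002]
contact_force: [0.2, -0.4, -3.1]
width: 0.472
t19.10 pos [0.5951 0.0098 0.1061] phi-86.81 tilt0.096 F [ 0.2 -0.4 -3.1] w41.58 mm q1 -10 q6 76
t19.15 pos [0.5961 0.0097 0.1071] phi-86.80 tilt0.039 F [-0.5  0.5 -4.2] w41.44 mm q1 -10 q6 76
```

View pics/a6z.png

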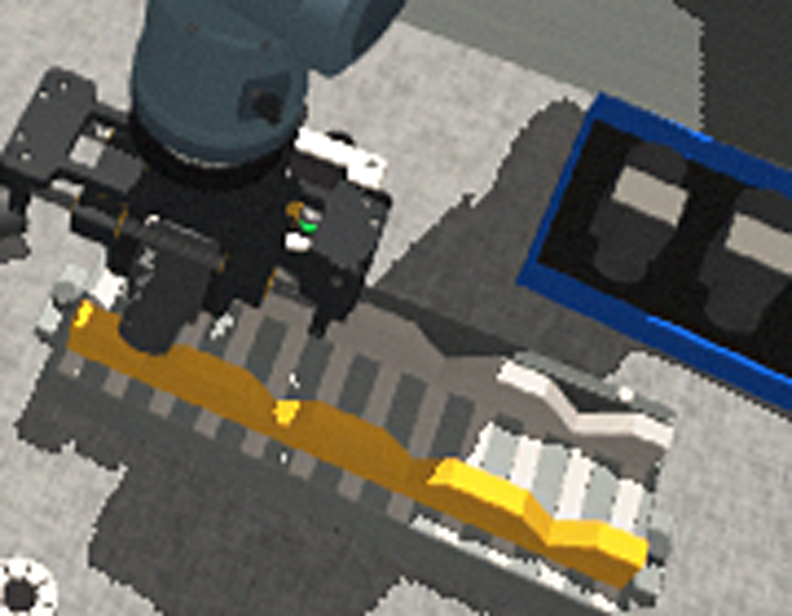

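```bash
python3 -m creep '{"claw":[0.03,0.03,0.03,0.03],"travel":[[0,0.0012,-0.008],[0,0,-0.006],[0,0,0],[0,0,0]],"twist":[0,0,0,0]}' 60;./s;python3 -m creep '{"claw":[0.03,0.03,0.03],"travel":[[0,0,-0.003],[0,0,-0.002],[0,0,0]],"twist":[0,0,0]}' 60;./s
```

```text
t: 19.55
tool_pos: [0.596, 0.0117, 0.092]
tool_rot: [2.284, -2.157, -0.0]
contact_force: [0.5, -0.0, -4.8]
width: 0.476
t19.55 pos [0.596  0.0117 0.092 ] phi-86.74 tilt0.021 F [ 0.5 -0.  -4.8] w41.94 mm q1 -10 q6 76
t: 19.85
tool_pos: [0.5959, 0.0117, 0.0867]
tool_rot: [2.283, -2.157, -0.001]
contact_force: [-1.2, -0.4, -4.1]
width: 0.476
t19.85 pos [0.5959 0.0117 0.0867] phi-86.74 tilt0.036 F [-1.2 -0.4 -4.1] w41.90 mm q1 -10 q6 76
```

```bash
python3 -m creep '{"claw":[0.03,0.03,0.03],"travel":[[0,0,-0.001],[0,0,-0.001],[0,0,0]],"twist":[0,0,0]}' 60;./s
```

```text
t: 20.15
tool_pos: [0.5965, 0.0113, 0.0857]
tool_rot: [-2.283, 2.157, -0.002]
contact_force: [-0.8, -1.7, -0.7]
width: 0.468
t20.15 pos [0.5965 0.0113 0.0857] phi-86.75 tilt0.059 F [-0.8 -1.7 -0.7] w41.22 mm q1 -10 q6 76
```

```bash
python3 -m creep '{"claw":[0.03,0.03,0.06,0.06,0.06],"travel":[[0,0,-0.001],[0,0,0],[0,0,0],[0,0,0],[0,0,0]],"twist":[0,0,0,0,0]}' 30;./s;python3 -m creep '{"claw":[0.06,0.06,0.06,0.06,0.06],"travel":[[0,0,0.03],[0,0,0.04],[-0.03,-0.05,0.02],[-0.04,-0.05,0],[-0.04,-0.05,0]],"twist":[0,0,0,0,0]}' 30;./s;python3 - <<'E'
from h import *
c,im=shot('scene','a7'); cv2.imwrite('pics/a7z.png',cv2.resize(im[180:300,260:420],None,fx=5,fy=5,interpolation=cv2.INTER_CUBIC));st()
E
```

```text
t: 20.65
tool_pos: [0.5963, 0.0118, 0.0842]
tool_rot: [-2.283, 2.157, -0.0]
contact_force: [-0.1, -1.6, 0.4]
width: 0.682
t20.65 pos [0.5963 0.0118 0.0842] phi-86.74 tilt0.029 F [-0.1 -1.6  0.4] w60.07 mm q1 -10 q6 76
t: 21.15
tool_pos: [0.509, -0.1079, 0.1713]
tool_rot: [-2.285, 2.155, -0.004]
contact_force: [0.1, -0.9, 0.6]
width: 0.678
t21.15 pos [ 0.509  -0.1079  0.1713] phi-86.65 tilt0.139 F [ 0.1 -0.9  0.6] w59.76 mm q1 -25 q6 62
t21.20 pos [ 0.5047 -0.1127  0.1702] phi-86.84 tilt0.221 F [ 1.4 -4.1 -1.3] w60.02 mm q1 -26 q6 61
```

View pics/a7z.png

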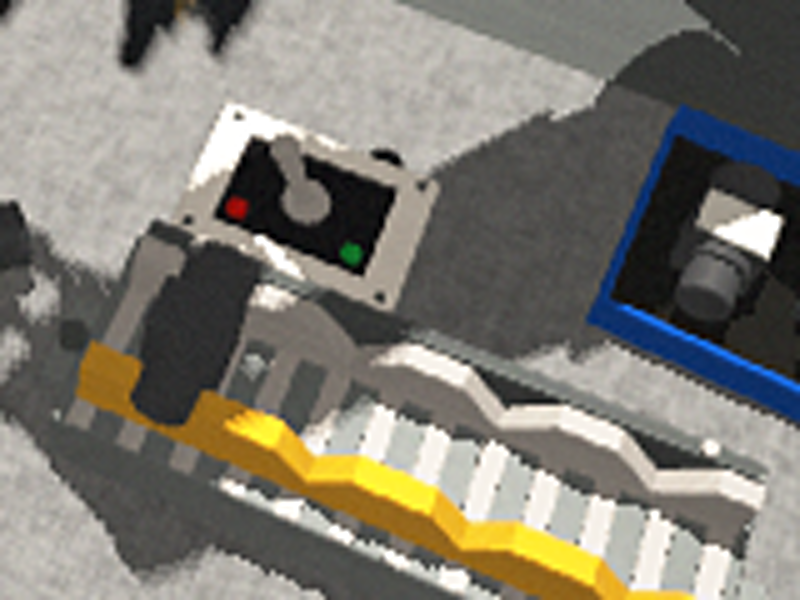

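```bash
python3 -c "
from h import *
c,im=shot('scene','a8'); cv2.imwrite('pics/a8z.png',cv2.resize(im[140:290,150:350],None,fx=4,fy=4,interpolation=cv2.INTER_CUBIC));st()"
```

```text
t21.25 pos [ 0.5066 -0.1105  0.1703] phi-87.01 tilt0.088 F [-0.5  0.8 -0.8] w59.81 mm q1 -25 q6 62
```

View pics/a8z.png

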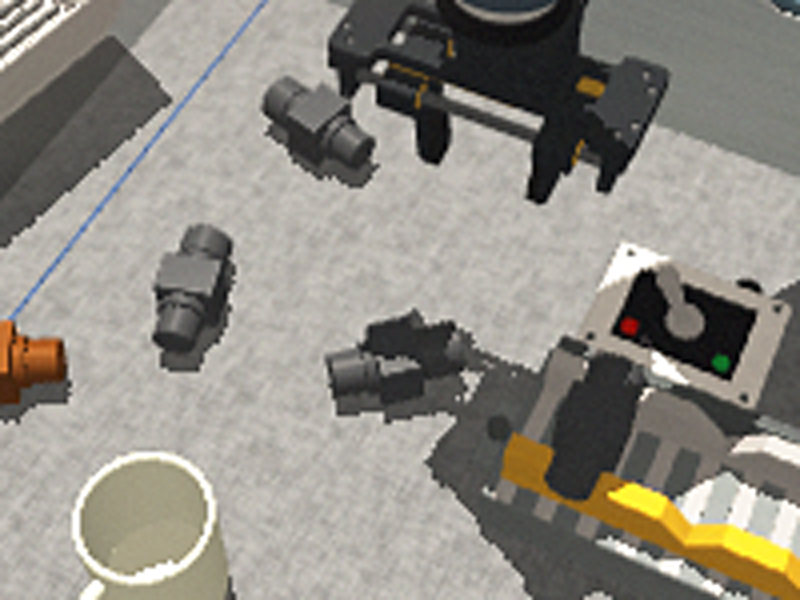

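```bash
python3 -m creep '{"claw":[0.07,0.07,0.07,0.07,0.07],"travel":[[0.02,-0.006,0],[0.02,-0.006,0],[0.02,-0.006,-0.02],[0.015,-0.005,-0.03],[0,0,-0.03]],"twist":[-8.5,-8.5,-8.5,-8.5,-8.5]}' 10;python3 -m creep '{"claw":[0.07,0.07,0.07],"travel":[[0,0,-0.01],[0,0,0],[0,0,0]],"twist":[-8,0,0]}';./s;python3 - <<'E'
from h import *
c,im=shot('scene','a9'); cv2.imwrite('pics/a9z.png',cv2.resize(im[180:290,180:330],None,fx=5,fy=5,interpolation=cv2.INTER_CUBIC))
E
```

```text
t: 21.75
tool_pos: [0.5869, -0.1304, 0.09]
tool_rot: [-1.337, 2.84, -0.004]
contact_force: [0.6, 0.2, -0.1]
width: 0.795
t: 22.05
tool_pos: [0.5847, -0.1297, 0.0805]
tool_rot: [-1.151, 2.923, 0.0]
contact_force: [-0.1, 0.3, 0.8]
width: 0.788
t22.05 pos [ 0.5847 -0.1297  0.0805] phi-137.00 tilt0.015 F [-0.1  0.3  0.8] w69.38 mm q1 -24 q6 113
```

View pics/a9z.png

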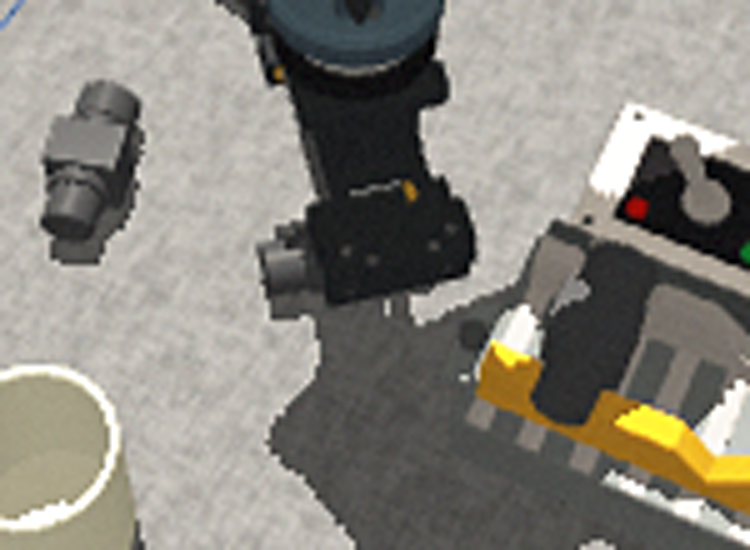

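```bash
python3 -m creep '{"claw":[0.07,0.07,0.07,0.07,0.07],"travel":[[-0.0015,-0.003,-0.015],[0,0,-0.015],[0,0,-0.015],[0,0,-0.01],[0,0,0]],"twist":[0,0,0,0,0]}' 10;./s;python3 -m creep '{"claw":[0.03,0.03,0.03,0.03,0.03],"travel":[[0,0,0],[0,0,0],[0,0,0],[0,0,0],[0,0,0]],"twist":[0,0,0,0,0]}' 6;./s
```

```text
t: 22.6
tool_pos: [0.5811, -0.1323, 0.0228]
tool_rot: [1.144, -2.923, -0.005]
contact_force: [-0.1, 0.4, 0.1]
width: 0.791
t22.60 pos [ 0.5811 -0.1323  0.0228] phi-137.24 tilt0.245 F [-0.1  0.4  0.1] w69.69 mm q1 -24 q6 113
t: 23.1
tool_pos: [0.5829, -0.1334, 0.026]
tool_rot: [1.146, -2.925, 0.001]
contact_force: [-2.3, -2.4, 3.9]
width: 0.481
t23.10 pos [ 0.5829 -0.1334  0.026 ] phi-137.23 tilt0.042 F [-2.3 -2.4  3.9] w42.40 mm q1 -24 q6 113
```

```bash
python3 -m creep '{"claw":[0.06,0.06,0.06,0.06,0.06],"travel":[[0,0,0],[0,0,0],[0.012,-0.013,0],[0.0118,-0.0127,0],[0,0,0]],"twist":[0,0,0,0,0]}' 4;./s;python3 -m creep '{"claw":[0.02,0.02,0.02,0.02,0.02],"travel":[[0,0,0],[0,0,0],[0,0,0],[0,0,0],[0,0,0]],"twist":[0,0,0,0,0]}' 4;./s
```

```text
t: 23.6
tool_pos: [0.6081, -0.1602, 0.0258]
tool_rot: [-1.143, 2.924, -0.003]
contact_force: [-0.2, 0.2, -0.3]
width: 0.682
t23.60 pos [ 0.6081 -0.1602  0.0258] phi-137.31 tilt0.145 F [-0.2  0.2 -0.3] w60.04 mm q1 -26 q6 112
t: 24.1
tool_pos: [0.6063, -0.1584, 0.0253]
tool_rot: [1.145, -2.925, -0.0]
contact_force: [-0.7, -0.9, -0.0]
width: 0.335
t24.10 pos [ 0.6063 -0.1584  0.0253] phi-137.23 tilt0.021 F [-0.7 -0.9 -0. ] w29.48 mm q1 -25 q6 112
```

```bash
python3 -m creep '{"claw":[0.039,0.039,0.039,0.039,0.039],"travel":[[0,0,0],[0,0,0],[-0.004,0.0043,0],[-0.003,0.0032,0],[-0.0014,0.0015,0]],"twist":[0,0,0,0,0]}' 10;./s;python3 -m creep '{"claw":[0.039,0.039,0.039],"travel":[[-0.0014,0.0015,0],[-0.0014,0.0015,0],[0,0,0]],"twist":[0,0,0]}' 10;./s
```

```text
t: 24.6
tool_pos: [0.5984, -0.1497, 0.0257]
tool_rot: [-1.145, 2.925, -0.002]
contact_force: [2.1, -2.5, -1.4]
width: 0.441
t24.60 pos [ 0.5984 -0.1497  0.0257] phi-137.23 tilt0.085 F [ 2.1 -2.5 -1.4] w38.88 mm q1 -25 q6 112
t: 24.9
tool_pos: [0.5954, -0.1466, 0.0254]
tool_rot: [-1.145, 2.925, -0.0]
contact_force: [1.7, -1.1, -0.8]
width: 0.443
t24.90 pos [ 0.5954 -0.1466  0.0254] phi-137.24 tilt0.011 F [ 1.7 -1.1 -0.8] w39.02 mm q1 -25 q6 112
```

```bash
python3 -m creep '{"claw":[0.06,0.06,0.06,0.06,0.06],"travel":[[0.001,-0.001,0],[0,0,0.001],[-0.009,0.0096,0],[-0.0083,0.009,0],[0,0,0]],"twist":[0,0,0,0,0]}' 10;./s;python3 -m creep '{"claw":[0.03,0.03,0.03,0.03,0.03],"travel":[[0,0,0],[0,0,0],[0,0,0],[0,0,0],[0,0,0]],"twist":[0,0,0,0,0]}' 40;./s
```

```text
t: 25.4
tool_pos: [0.5774, -0.1275, 0.0257]
tool_rot: [1.146, -2.923, -0.003]
contact_force: [0.2, -0.1, -0.1]
width: 0.684
t25.40 pos [ 0.5774 -0.1275  0.0257] phi-137.19 tilt0.166 F [ 0.2 -0.1 -0.1] w60.29 mm q1 -24 q6 113
t: 25.9
tool_pos: [0.5795, -0.1295, 0.0266]
tool_rot: [-1.145, 2.925, -0.001]
contact_force: [0.7, -0.9, 0.3]
width: 0.475
t25.90 pos [ 0.5795 -0.1295  0.0266] phi-137.26 tilt0.046 F [ 0.7 -0.9  0.3] w41.83 mm q1 -24 q6 113
```

```bash
python3 -m creep '{"claw":[0.03,0.03,0.03,0.03,0.03],"travel":[[0,0,0.01],[0,0,0.03],[0,0,0.045],[0,0,0.045],[0,0.02,0]],"twist":[0,0,0,8,8.5]}' 60;./s; python3 -m creep '{"claw":[0.03,0.03,0.03,0.03,0.03],"travel":[[0.003,0.04,0],[0.003,0.045,0],[0.003,0.045,0],[0.003,0.04,0],[0,0.027,0]],"twist":[8.5,8.5,8.5,8.5,0]}' 60;./s;python3 -m creep '{"claw":[0.03,0.03],"travel":[[0,0,0],[0,0,0]],"twist":[0,0]}' 60;./s
```

```text
t: 26.4
tool_pos: [0.5831, -0.1123, 0.164]
tool_rot: [-1.554, 2.722, -0.017]
contact_force: [0.3, 0.1, -4.1]
width: 0.474
t26.40 pos [ 0.5831 -0.1123  0.164 ] phi-120.54 tilt0.738 F [ 0.3  0.1 -4.1] w41.76 mm q1 -22 q6 98
t: 26.9
tool_pos: [0.5901, 0.0908, 0.156]
tool_rot: [2.29, -2.15, -0.003]
contact_force: [0.6, -0.9, -4.0]
width: 0.473
t26.90 pos [0.5901 0.0908 0.156 ] phi-86.40 tilt0.100 F [ 0.6 -0.9 -4. ] w41.68 mm q1 -3 q6 84
t: 27.1
tool_pos: [0.5903, 0.0885, 0.1559]
tool_rot: [2.284, -2.155, -0.001]
contact_force: [-0.1, -0.4, -4.7]
width: 0.473
t27.10 pos [0.5903 0.0885 0.1559] phi-86.65 tilt0.085 F [-0.1 -0.4 -4.7] w41.63 mm q1 -3 q6 84
```

```bash
python3 -m creep '{"claw":[0.03,0.03,0.03,0.03,0.03],"travel":[[0.001,-0.0012,-0.03],[0,0,-0.025],[0,0,0],[0,0,0],[0,0,0]],"twist":[0,0,0,0,0]}' 60;./s
```

```text
t: 27.6
tool_pos: [0.5928, 0.086, 0.1028]
tool_rot: [-2.282, 2.158, -0.002]
contact_force: [0.2, -0.4, -4.5]
width: 0.469
t27.60 pos [0.5928 0.086  0.1028] phi-86.80 tilt0.082 F [ 0.2 -0.4 -4.5] w41.34 mm q1 -3 q6 84
```

```bash
python3 -m creep '{"claw":[0.03,0.03,0.03,0.03],"travel":[[-0.001,0.0011,-0.008],[0,0,-0.006],[0,0,0],[0,0,0]],"twist":[0,0,0,0]}' 60;./s;python3 -m creep '{"claw":[0.03,0.03,0.03,0.03],"travel":[[0,0,-0.002],[0,0,-0.001],[0,0,-0.0005],[0,0,0]],"twist":[0,0,0,0]}' 60;./s
```

```text
t: 28.0
tool_pos: [0.5909, 0.0879, 0.0872]
tool_rot: [2.284, -2.157, -0.001]
contact_force: [-0.4, 0.3, -4.4]
width: 0.475
t28.00 pos [0.5909 0.0879 0.0872] phi-86.74 tilt0.034 F [-0.4  0.3 -4.4] w41.88 mm q1 -3 q6 84
t: 28.4
tool_pos: [0.5918, 0.0871, 0.0857]
tool_rot: [-2.284, 2.157, -0.003]
contact_force: [-4.1, -2.7, 7.0]
width: 0.473
t28.40 pos [0.5918 0.0871 0.0857] phi-86.74 tilt0.104 F [-4.1 -2.7  7. ] w41.64 mm q1 -3 q6 84
```

```bash
python3 -m creep '{"claw":[0.03,0.03,0.03],"travel":[[-0.001,-0.0004,0],[0,0,0],[0,0,0]],"twist":[0,0,0]}' 60;./s
```

```text
t: 28.7
tool_pos: [0.5917, 0.0871, 0.0856]
tool_rot: [-2.282, 2.156, -0.005]
contact_force: [0.1, -2.0, 6.1]
width: 0.471
t28.70 pos [0.5917 0.0871 0.0856] phi-86.75 tilt0.217 F [ 0.1 -2.   6.1] w41.46 mm q1 -3 q6 84
```

```bash
python3 -m creep '{"claw":[0.06,0.06,0.06,0.06,0.06],"travel":[[0,0,0],[0,0,0],[0,0,0],[0,0,0.03],[0,0,0.05]],"twist":[0,0,0,0,0]}' 30;./s;python3 -m creep '{"claw":[0.06,0.06,0.06,0.06,0.06],"travel":[[-0.03,-0.045,0.02],[-0.04,-0.045,0],[-0.04,-0.045,0],[-0.02,-0.045,0],[-0.02,-0.045,0]],"twist":[0,8,8,0,0]}' 30;./s;python3 - <<'E'
from h import *
c,im=shot('scene','b1'); cv2.imwrite('pics/b1z.png',cv2.resize(im[150:310,150:410],None,fx=3,fy=3,interpolation=cv2.INTER_CUBIC))
E
```

```text
t: 29.2
tool_pos: [0.5869, 0.0876, 0.1604]
tool_rot: [2.279, -2.153, -0.011]
contact_force: [0.6, -0.5, 0.1]
width: 0.681
t29.20 pos [0.5869 0.0876 0.1604] phi-86.74 tilt0.529 F [ 0.6 -0.5  0.1] w59.97 mm q1 -3 q6 84
t: 29.7
tool_pos: [0.4576, -0.116, 0.1813]
tool_rot: [-2.558, 1.823, -0.001]
contact_force: [1.0, -1.0, 0.4]
width: 0.677
t29.70 pos [ 0.4576 -0.116   0.1813] phi-70.96 tilt0.022 F [ 1.  -1.   0.4] w59.65 mm q1 -29 q6 42
```

View pics/b1z.png

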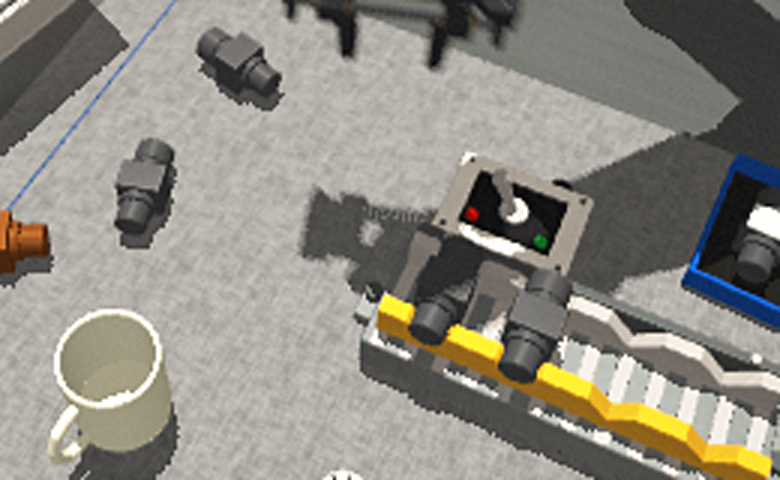

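```bash
python3 -m creep '{"claw":[0.07,0.07,0.07,0.07,0.07],"travel":[[0.035,-0.043,-0.02],[0.035,-0.043,-0.03],[0.035,-0.043,-0.03],[0.035,-0.036,-0.01],[0,0,0]],"twist":[0,0,0,0,0]}' 10;python3 -m creep '{"claw":[0.07,0.07],"travel":[[0,0,0],[0,0,0]],"twist":[0,0]}';./s;python3 - <<'E'
from h import *
c,im=shot('scene','b2'); cv2.imwrite('pics/b2z.png',cv2.resize(im[160:270,150:300],None,fx=5,fy=5,interpolation=cv2.INTER_CUBIC))
E
```

```text
t: 30.25
tool_pos: [0.5794, -0.258, 0.1024]
tool_rot: [2.554, -1.828, -0.006]
contact_force: [0.2, -0.1, 0.2]
width: 0.791
t: 30.45
tool_pos: [0.5778, -0.2539, 0.107]
tool_rot: [-2.557, 1.824, 0.001]
contact_force: [-0.6, -0.2, 0.3]
width: 0.797
t30.45 pos [ 0.5778 -0.2539  0.107 ] phi-71.01 tilt0.042 F [-0.6 -0.2  0.3] w70.23 mm q1 -34 q6 37
```

View pics/b2z.png

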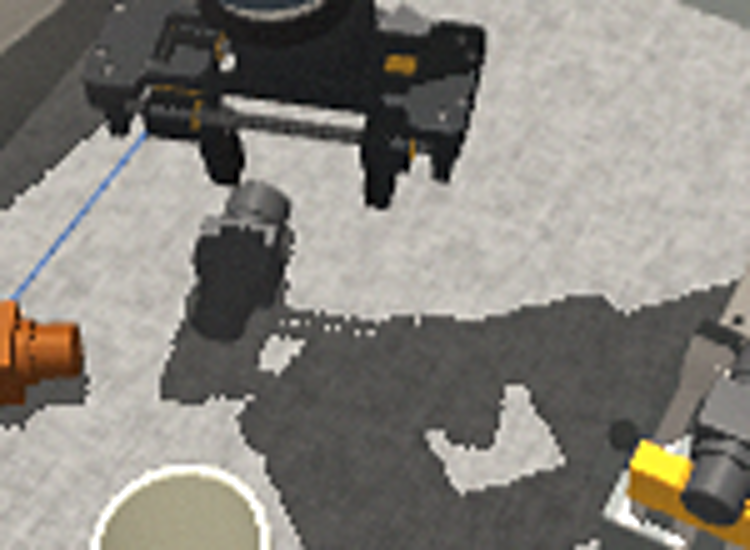

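```bash
python3 -m creep '{"claw":[0.07,0.07,0.07,0.07,0.07],"travel":[[0.022,-0.034,0],[0,0,-0.02],[0,0,-0.02],[0,0,0],[0,0,0]],"twist":[0,0,0,0,0]}' 10;./s
```

```text
t: 31.0
tool_pos: [0.6002, -0.2881, 0.0681]
tool_rot: [-2.558, 1.824, -0.001]
contact_force: [0.2, -0.2, 0.5]
width: 0.795
t31.00 pos [ 0.6002 -0.2881  0.0681] phi-70.99 tilt0.025 F [ 0.2 -0.2  0.5] w70.06 mm q1 -36 q6 35
```

```bash
python3 -m creep '{"claw":[0.07,0.07,0.07,0.07,0.07],"travel":[[0,0,-0.015],[0,0,-0.015],[0,0,-0.011],[0,0,0],[0,0,0]],"twist":[0,0,0,0,0]}' 10;./s;python3 -m creep '{"claw":[0.03,0.03,0.03,0.03,0.03],"travel":[[0,0,0],[0,0,0],[0,0,0],[0,0,0],[0,0,0]],"twist":[0,0,0,0,0]}' 6;./s
```

```text
t: 31.5
tool_pos: [0.5999, -0.2887, 0.0251]
tool_rot: [2.557, -1.825, -0.002]
contact_force: [0.3, -0.2, 0.4]
width: 0.795
t31.50 pos [ 0.5999 -0.2887  0.0251] phi-71.03 tilt0.078 F [ 0.3 -0.2  0.4] w70.02 mm q1 -36 q6 35
t: 32.0
tool_pos: [0.6006, -0.2892, 0.0263]
tool_rot: [2.557, -1.825, 0.001]
contact_force: [0.1, 0.6, 0.7]
width: 0.477
t32.00 pos [ 0.6006 -0.2892  0.0263] phi-71.03 tilt0.050 F [0.1 0.6 0.7] w42.06 mm q1 -36 q6 35
```

```bash
python3 -m creep '{"claw":[0.06,0.06,0.06,0.06,0.06],"travel":[[0,0,0],[0,0,0],[0.017,0.0058,0],[0.0161,0.0056,0],[0,0,0]],"twist":[0,0,0,0,0]}' 4;./s;python3 -m creep '{"claw":[0.02,0.02,0.02,0.02,0.02],"travel":[[0,0,0],[0,0,0],[0,0,0],[0,0,0],[0,0,0]],"twist":[0,0,0,0,0]}' 4;./s
```

```text
t: 32.5
tool_pos: [0.6348, -0.2769, 0.0261]
tool_rot: [-2.558, 1.823, -0.002]
contact_force: [-0.6, -0.4, -0.8]
width: 0.682
t32.50 pos [ 0.6348 -0.2769  0.0261] phi-70.95 tilt0.071 F [-0.6 -0.4 -0.8] w60.07 mm q1 -33 q6 38
t: 33.0
tool_pos: [0.633, -0.2779, 0.0259]
tool_rot: [2.556, -1.825, -0.0]
contact_force: [-0.7, -0.9, -0.4]
width: 0.34
t33.00 pos [ 0.633  -0.2779  0.0259] phi-71.06 tilt0.018 F [-0.7 -0.9 -0.4] w29.95 mm q1 -34 q6 38
```

```bash
python3 -m creep '{"claw":[0.039,0.039,0.039,0.039,0.039],"travel":[[0,0,0],[0,0,0],[-0.006,-0.002,0],[-0.004,-0.0014,0],[-0.002,-0.0007,0]],"twist":[0,0,0,0,0]}' 10;./s;python3 -m creep '{"claw":[0.039,0.039,0.039],"travel":[[-0.002,-0.0007,0],[-0.002,-0.0007,0],[0,0,0]],"twist":[0,0,0]}' 10;./s
```

```text
t: 33.5
tool_pos: [0.6214, -0.2817, 0.0261]
tool_rot: [-2.556, 1.825, -0.001]
contact_force: [2.7, 1.1, -0.2]
width: 0.442
t33.50 pos [ 0.6214 -0.2817  0.0261] phi-71.06 tilt0.062 F [ 2.7  1.1 -0.2] w38.94 mm q1 -34 q6 37
t: 33.8
tool_pos: [0.6173, -0.2832, 0.026]
tool_rot: [2.557, -1.825, 0.0]
contact_force: [1.8, 0.1, -0.6]
width: 0.448
t33.80 pos [ 0.6173 -0.2832  0.026 ] phi-71.04 tilt0.009 F [ 1.8  0.1 -0.6] w39.46 mm q1 -35 q6 36
```

```bash
python3 -m creep '{"claw":[0.06,0.06,0.06,0.06,0.06],"travel":[[0.001,0,0],[0,0,0],[-0.0125,-0.0042,0],[-0.0115,-0.0036,0],[0,0,0]],"twist":[0,0,0,0,0]}' 10;./s;python3 -m creep '{"claw":[0.03,0.03,0.03,0.03,0.03],"travel":[[0,0,0],[0,0,0],[0,0,0],[0,0,0],[0,0,0]],"twist":[0,0,0,0,0]}' 40;./s
```

```text
t: 34.3
tool_pos: [0.5922, -0.2914, 0.0255]
tool_rot: [2.555, -1.827, -0.003]
contact_force: [-0.4, 0.7, 0.7]
width: 0.68
t34.30 pos [ 0.5922 -0.2914  0.0255] phi-71.12 tilt0.114 F [-0.4  0.7  0.7] w59.89 mm q1 -36 q6 35
t: 34.8
tool_pos: [0.5946, -0.2911, 0.0261]
tool_rot: [2.557, -1.825, 0.001]
contact_force: [-0.9, -0.7, 1.4]
width: 0.474
t34.80 pos [ 0.5946 -0.2911  0.0261] phi-71.03 tilt0.033 F [-0.9 -0.7  1.4] w41.78 mm q1 -36 q6 35
```

```bash
python3 -m creep '{"claw":[0.03,0.03,0.03,0.03,0.03],"travel":[[0,0,0.01],[0,0,0.03],[0,0,0.045],[0,0,0.045],[0,0.03,0]],"twist":[0,0,0,0,0]}' 60;./s; python3 -m creep '{"claw":[0.03,0.03,0.03,0.03,0.03],"travel":[[0,0.045,0],[0,0.045,0],[0,0.045,0],[0,0.045,0],[0,0.045,0]],"twist":[-8,-7.7,0,0,0]}' 60;./s;python3 -m creep '{"claw":[0.03,0.03,0.03,0.03,0.03],"travel":[[0,0.045,0],[0,0.045,0],[0,0.045,0],[0,0.045,0],[0,0.015,0]],"twist":[0,0,0,0,0]}' 60;python3 -m creep '{"claw":[0.03,0.03],"travel":[[0,0,0],[0,0,0]],"twist":[0,0]}' 60;./s
```

```text
t: 35.3
tool_pos: [0.598, -0.266, 0.1645]
tool_rot: [2.554, -1.829, 0.023]
contact_force: [2.5, -1.0, -2.7]
width: 0.471
t35.30 pos [ 0.598  -0.266   0.1645] phi-71.21 tilt0.845 F [ 2.5 -1.  -2.7] w41.49 mm q1 -34 q6 37
t: 35.8
tool_pos: [0.5934, -0.0337, 0.1557]
tool_rot: [2.284, -2.157, -0.002]
contact_force: [0.5, 0.3, -4.6]
width: 0.472
t35.80 pos [ 0.5934 -0.0337  0.1557] phi-86.74 tilt0.080 F [ 0.5  0.3 -4.6] w41.58 mm q1 -15 q6 72
t: 36.3
tool_pos: [0.5929, 0.1637, 0.1557]
tool_rot: [-2.288, 2.153, 0.003]
contact_force: [1.0, -0.2, -4.8]
width: 0.474
t: 36.5
tool_pos: [0.5939, 0.1588, 0.1555]
tool_rot: [2.284, -2.155, -0.0]
contact_force: [0.8, 0.1, -3.9]
width: 0.467
t36.50 pos [0.5939 0.1588 0.1555] phi-86.69 tilt0.072 F [ 0.8  0.1 -3.9] w41.18 mm q1 4 q6 91
```

```bash
python3 -m creep '{"claw":[0.03,0.03,0.03,0.03,0.03],"travel":[[-0.0076,0.004,-0.03],[0,0,-0.025],[0,0,0],[0,0,0],[0,0,0]],"twist":[0,0,0,0,0]}' 60;./s
```

```text
t: 37.0
tool_pos: [0.5882, 0.1623, 0.1025]
tool_rot: [-2.281, 2.157, -0.003]
contact_force: [-0.1, -0.0, -3.4]
width: 0.475
t37.00 pos [0.5882 0.1623 0.1025] phi-86.80 tilt0.149 F [-0.1 -0.  -3.4] w41.82 mm q1 4 q6 91
```

```bash
python3 -m creep '{"claw":[0.03,0.03,0.03,0.03],"travel":[[-0.0017,0.0005,-0.008],[0,0,-0.006],[0,0,0],[0,0,0]],"twist":[0,0,0,0]}' 60;./s;python3 -m creep '{"claw":[0.03,0.03,0.03,0.03],"travel":[[0,0,-0.002],[0,0,-0.001],[0,0,0],[0,0,0]],"twist":[0,0,0,0]}' 60;./s
```

```text
t: 37.4
tool_pos: [0.5855, 0.1636, 0.0869]
tool_rot: [-2.283, 2.157, -0.001]
contact_force: [2.4, -0.8, -6.3]
width: 0.47
t37.40 pos [0.5855 0.1636 0.0869] phi-86.73 tilt0.053 F [ 2.4 -0.8 -6.3] w41.38 mm q1 4 q6 91
t: 37.8
tool_pos: [0.5858, 0.1632, 0.0855]
tool_rot: [-2.284, 2.157, -0.002]
contact_force: [-2.7, -3.2, 3.9]
width: 0.476
t37.80 pos [0.5858 0.1632 0.0855] phi-86.73 tilt0.091 F [-2.7 -3.2  3.9] w41.95 mm q1 4 q6 91
```

```bash
python3 -m creep '{"claw":[0.03,0.03,0.06,0.06,0.06],"travel":[[-0.0004,-0.0004,-0.0005],[0,0,0],[0,0,0],[0,0,0],[0,0,0]],"twist":[0,0,0,0,0]}' 40;./s;python3 -m creep '{"claw":[0.06,0.06,0.06,0.06,0.06],"travel":[[0,0,0.03],[0,0,0.05],[-0.035,-0.045,0],[-0.035,-0.045,0],[-0.035,-0.045,0]],"twist":[0,8,8,8,8]}' 30;python3 -m creep '{"claw":[0.06,0.06,0.06,0.06,0.06],"travel":[[-0.03,-0.045,0],[-0.02,-0.045,0],[0,-0.045,0],[0,-0.045,0],[0,-0.045,0]],"twist":[8,8,8,8,8]}' 30;./s;python3 - <<'E'
from h import *
c,im=shot('scene','b3'); cv2.imwrite('pics/b3z.png',cv2.resize(im[130:310,180:440],None,fx=3,fy=3,interpolation=cv2.INTER_CUBIC))
E
```

```text
t: 38.3
tool_pos: [0.5845, 0.1634, 0.0833]
tool_rot: [2.284, -2.157, -0.001]
contact_force: [-0.1, 0.3, 0.3]
width: 0.68
t38.30 pos [0.5845 0.1634 0.0833] phi-86.73 tilt0.023 F [-0.1  0.3  0.3] w59.94 mm q1 4 q6 91
t: 38.8
tool_pos: [0.4922, 0.0449, 0.1636]
tool_rot: [-2.793, 1.438, -0.001]
contact_force: [-0.3, -0.4, -1.0]
width: 0.677
t: 39.3
tool_pos: [0.4504, -0.1637, 0.1638]
tool_rot: [-3.106, 0.468, -0.001]
contact_force: [1.1, 0.2, 0.3]
width: 0.68
t39.30 pos [ 0.4504 -0.1637  0.1638] phi-17.14 tilt0.031 F [1.1 0.2 0.3] w59.92 mm q1 -34 q6 -17
```

View pics/b3z.png

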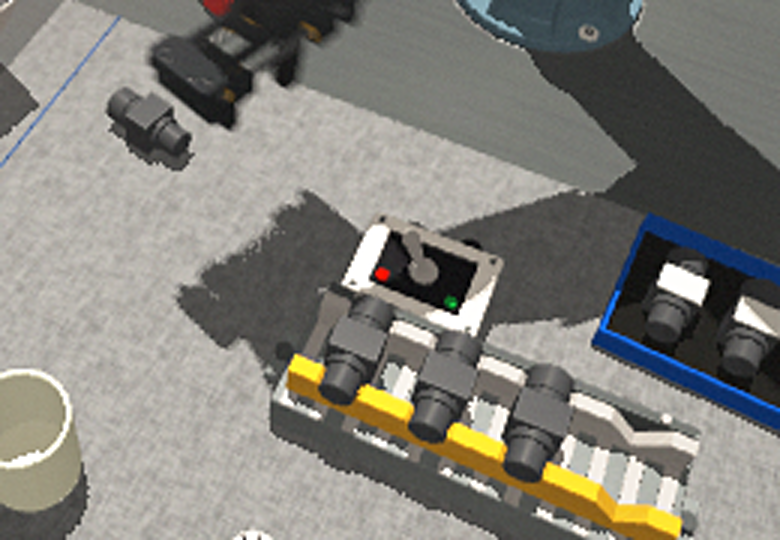

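```bash
python3 -m creep '{"claw":[0.07,0.07,0.07,0.07,0.07],"travel":[[-0.006,-0.04,-0.02],[-0.006,-0.04,-0.02],[-0.006,-0.04,-0.02],[-0.004,0,-0.02],[0,0,0]],"twist":[1.5,1.5,0,0,0]}' 10;python3 -m creep '{"claw":[0.07,0.07],"travel":[[0,0,0],[0,0,0]],"twist":[0,0]}';./s;python3 - <<'E'
from h import *
c,im=shot('scene','b4'); cv2.imwrite('pics/b4z.png',cv2.resize(im[120:230,170:320],None,fx=5,fy=5,interpolation=cv2.INTER_CUBIC))
E
```

```text
t: 39.85
tool_pos: [0.4266, -0.2813, 0.0807]
tool_rot: [-3.112, 0.4, 0.007]
contact_force: [-0.4, 0.6, -0.3]
width: 0.792
t: 40.05
tool_pos: [0.4296, -0.2818, 0.0846]
tool_rot: [3.116, -0.394, 0.002]
contact_force: [0.1, -0.5, -0.2]
width: 0.793
t40.05 pos [ 0.4296 -0.2818  0.0846] phi-14.41 tilt0.074 F [ 0.1 -0.5 -0.2] w69.87 mm q1 -47 q6 -32
```

View pics/b4z.png

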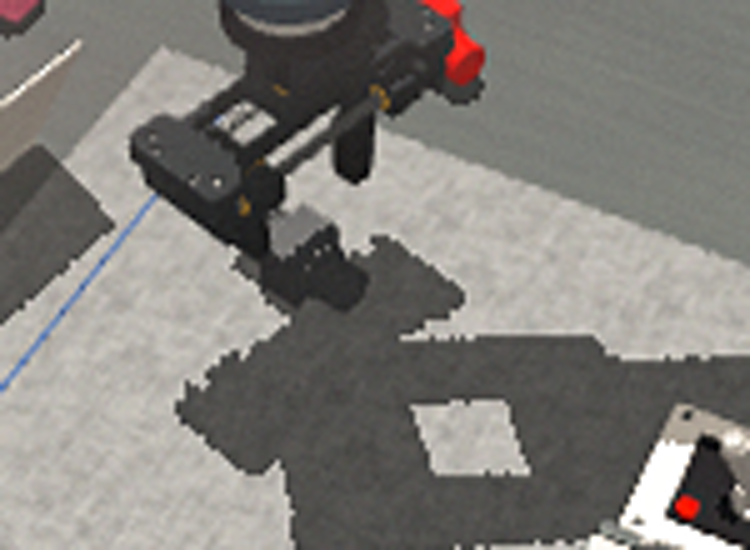

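```bash
python3 -m creep '{"claw":[0.07,0.07,0.07,0.07,0.07],"travel":[[-0.0025,-0.0045,-0.02],[0,0,-0.02],[0,0,-0.015],[0,0,-0.004],[0,0,0]],"twist":[0,0,0,0,0]}' 10;./s;python3 -m creep '{"claw":[0.03,0.03,0.03,0.03,0.03],"travel":[[0,0,0],[0,0,0],[0,0,0],[0,0,0],[0,0,0]],"twist":[0,0,0,0,0]}' 6;./s
```

```text
t: 40.6
tool_pos: [0.4267, -0.2863, 0.0249]
tool_rot: [3.117, -0.394, 0.0]
contact_force: [0.5, -0.5, -0.4]
width: 0.793
t40.60 pos [ 0.4267 -0.2863  0.0249] phi-14.42 tilt0.006 F [ 0.5 -0.5 -0.4] w69.90 mm q1 -47 q6 -33
t: 41.1
tool_pos: [0.4267, -0.2871, 0.0251]
tool_rot: [3.116, -0.396, 0.001]
contact_force: [0.5, 1.0, 4.2]
width: 0.483
t41.10 pos [ 0.4267 -0.2871  0.0251] phi-14.48 tilt0.063 F [0.5 1.  4.2] w42.56 mm q1 -47 q6 -33
```

```bash
python3 -m creep '{"claw":[0.06,0.06,0.06,0.06,0.06],"travel":[[0,0,0],[0,0,0],[0.0044,0.017,0.0005],[0.0044,0.0169,0],[0,0,0]],"twist":[0,0,0,0,0]}' 4;./s;python3 -m creep '{"claw":[0.02,0.02,0.02,0.02,0.02],"travel":[[0,0,0],[0,0,0],[0,0,0],[0,0,0],[0,0,0]],"twist":[0,0,0,0,0]}' 4;./s
```

```text
t: 41.6
tool_pos: [0.4348, -0.251, 0.0245]
tool_rot: [-3.116, 0.393, 0.002]
contact_force: [-0.1, -0.1, -0.4]
width: 0.681
t41.60 pos [ 0.4348 -0.251   0.0245] phi-14.37 tilt0.114 F [-0.1 -0.1 -0.4] w59.97 mm q1 -44 q6 -29
t: 42.1
tool_pos: [0.435, -0.2533, 0.0251]
tool_rot: [3.116, -0.396, -0.0]
contact_force: [0.4, -1.0, -0.9]
width: 0.338
t42.10 pos [ 0.435  -0.2533  0.0251] phi-14.50 tilt0.015 F [ 0.4 -1.  -0.9] w29.82 mm q1 -44 q6 -29
```

Relieved end at +75°. Register against the collar face.

```bash
python3 -m creep '{"claw":[0.039,0.039,0.039,0.039,0.039],"travel":[[0,0,0],[0,0,0],[-0.0015,-0.006,0],[-0.001,-0.004,0],[-0.0005,-0.002,0]],"twist":[0,0,0,0,0]}' 10;./s;python3 -m creep '{"claw":[0.039,0.039,0.039],"travel":[[-0.0005,-0.002,0],[-0.0005,-0.002,0],[0,0,0]],"twist":[0,0,0]}' 10;./s
```

```text
t: 42.6
tool_pos: [0.4322, -0.2654, 0.0252]
tool_rot: [3.116, -0.397, 0.001]
contact_force: [2.0, 2.0, 0.5]
width: 0.443
t42.60 pos [ 0.4322 -0.2654  0.0252] phi-14.50 tilt0.032 F [2.  2.  0.5] w39.03 mm q1 -45 q6 -31
t: 42.9
tool_pos: [0.4311, -0.2686, 0.0251]
tool_rot: [-3.116, 0.396, 0.0]
contact_force: [0.8, 3.5, 2.5]
width: 0.442
t42.90 pos [ 0.4311 -0.2686  0.0251] phi-14.48 tilt0.036 F [0.8 3.5 2.5] w38.91 mm q1 -45 q6 -31
```

```bash
python3 -m creep '{"claw":[0.06,0.06,0.06,0.06,0.06],"travel":[[0.0003,0.001,0],[0,0,0.001],[-0.0032,-0.0125,0],[-0.003,-0.0115,0],[0,0,0]],"twist":[0,0,0,0,0]}' 10;./s;python3 -m creep '{"claw":[0.03,0.03,0.03,0.03,0.03],"travel":[[0,0,0],[0,0,0],[0,0,0],[0,0,0],[0,0,0]],"twist":[0,0,0,0,0]}' 40;./s
```

```text
t: 43.4
tool_pos: [0.4251, -0.2942, 0.0264]
tool_rot: [3.115, -0.398, 0.002]
contact_force: [-0.0, 0.6, -0.3]
width: 0.681
t43.40 pos [ 0.4251 -0.2942  0.0264] phi-14.57 tilt0.100 F [-0.   0.6 -0.3] w60.02 mm q1 -48 q6 -33
t: 43.9
tool_pos: [0.4251, -0.2916, 0.0259]
tool_rot: [-3.117, 0.395, 0.0]
contact_force: [0.1, -0.8, -1.8]
width: 0.472
t43.90 pos [ 0.4251 -0.2916  0.0259] phi-14.45 tilt0.017 F [ 0.1 -0.8 -1.8] w41.62 mm q1 -48 q6 -33
```

```bash
python3 -m creep '{"claw":[0.03,0.03,0.03,0.03,0.03],"travel":[[0,0,0.01],[0,0,0.03],[0,0,0.045],[0,0,0.045],[0.015,0.03,0.005]],"twist":[0,0,0,0,-8]}' 60;./s; python3 -m creep '{"claw":[0.03,0.03,0.03,0.03,0.03],"travel":[[0.02,0.04,0],[0.02,0.04,0],[0.02,0.04,0],[0.02,0.045,0],[0.02,0.045,0]],"twist":[-8,-8,-8,-8,-8]}' 60;./s;python3 -m creep '{"claw":[0.03,0.03,0.03,0.03,0.03],"travel":[[0.01,0.045,0],[0.01,0.045,0],[0.01,0.045,0],[0.007,0.045,0],[0,0.045,0]],"twist":[-8,-8,-8,-0.3,0]}' 60;./s
```

```text
t: 44.4
tool_pos: [0.4424, -0.2664, 0.1679]
tool_rot: [3.073, -0.617, 0.015]
contact_force: [2.4, -0.1, -3.5]
width: 0.469
t44.40 pos [ 0.4424 -0.2664  0.1679] phi-22.69 tilt0.683 F [ 2.4 -0.1 -3.5] w41.31 mm q1 -44 q6 -21
t: 44.9
tool_pos: [0.536, -0.0599, 0.1613]
tool_rot: [-2.708, 1.593, 0.001]
contact_force: [0.0, -0.3, -4.5]
width: 0.471
t44.90 pos [ 0.536  -0.0599  0.1613] phi-60.95 tilt0.034 F [ 0.  -0.3 -4.5] w41.47 mm q1 -19 q6 42
t: 45.4
tool_pos: [0.5724, 0.1621, 0.1613]
tool_rot: [2.327, -2.111, -0.0]
contact_force: [-0.3, -0.3, -4.5]
width: 0.473
t45.40 pos [0.5724 0.1621 0.1613] phi-84.41 tilt0.014 F [-0.3 -0.3 -4.5] w41.68 mm q1 4 q6 89
```

```bash
python3 -m creep '{"claw":[0.03,0.03,0.03,0.03,0.03],"travel":[[0.004,0.035,0],[0.004,0.035,0],[0,0,0],[0,0,0],[0,0,0]],"twist":[-2.3,0,0,0,0]}' 60;./s
```

```text
t: 45.9
tool_pos: [0.58, 0.2293, 0.1608]
tool_rot: [2.283, -2.156, -0.001]
contact_force: [1.2, 0.2, -4.2]
width: 0.471
t45.90 pos [0.58   0.2293 0.1608] phi-86.71 tilt0.070 F [ 1.2  0.2 -4.2] w41.50 mm q1 11 q6 97
```

```bash
python3 -m creep '{"claw":[0.03,0.03,0.03,0.03,0.03],"travel":[[0.002,0.009,-0.03],[0,0,-0.03],[0,0,0],[0,0,0],[0,0,0]],"twist":[0,0,0,0,0]}' 60;./s
```

```text
t: 46.4
tool_pos: [0.5836, 0.2385, 0.1029]
tool_rot: [-2.282, 2.156, -0.002]
contact_force: [-0.3, 0.5, -3.6]
width: 0.471
t46.40 pos [0.5836 0.2385 0.1029] phi-86.76 tilt0.135 F [-0.3  0.5 -3.6] w41.45 mm q1 11 q6 98
```

```bash
python3 -m creep '{"claw":[0.03,0.03,0.03,0.03],"travel":[[-0.001,0.0004,-0.008],[0,0,-0.006],[0,0,0],[0,0,0]],"twist":[0,0,0,0]}' 60;./s;python3 -m creep '{"claw":[0.03,0.03,0.03,0.03],"travel":[[0,0,-0.002],[0,0,-0.001],[0,0,0],[0,0,0]],"twist":[0,0,0,0]}' 60;./s
```

```text
t: 46.8
tool_pos: [0.5819, 0.2394, 0.0871]
tool_rot: [-2.284, 2.156, -0.001]
contact_force: [3.6, 0.1, -5.2]
width: 0.473
t46.80 pos [0.5819 0.2394 0.0871] phi-86.71 tilt0.053 F [ 3.6  0.1 -5.2] w41.69 mm q1 12 q6 98
t: 47.2
tool_pos: [0.582, 0.2393, 0.0855]
tool_rot: [-2.284, 2.156, -0.002]
contact_force: [-2.3, -2.8, 6.4]
width: 0.469
t47.20 pos [0.582  0.2393 0.0855] phi-86.70 tilt0.073 F [-2.3 -2.8  6.4] w41.35 mm q1 12 q6 98
```

```bash
python3 -m creep '{"claw":[0.03,0.03,0.06,0.06,0.06],"travel":[[-0.0003,-0.0004,-0.0005],[0,0,0],[0,0,0],[0,0,0],[0,0,0]],"twist":[0,0,0,0,0]}' 40;./s;python3 -m creep '{"claw":[0.06,0.06,0.06,0.06,0.06],"travel":[[0,0,0.03],[0,0,0.05],[-0.035,-0.045,0.02],[-0.035,-0.045,0],[-0.03,-0.045,0]],"twist":[0,0,0,0,0]}' 30;python3 -m creep '{"claw":[0,0,0,0,0],"travel":[[0,-0.045,0],[0,-0.045,0],[0,-0.045,0],[0,-0.025,0],[0,0,0]],"twist":[0,0,0,0,0]}' 30;./s;python3 - <<'E'
from h import *
c,im=shot('scene','b5'); cv2.imwrite('pics/b5z.png',cv2.resize(im[180:320,265:445],None,fx=4.4,fy=4.4,interpolation=cv2.INTER_CUBIC))
E
```

```text
t: 47.7
tool_pos: [0.5809, 0.2392, 0.0834]
tool_rot: [2.284, -2.156, -0.001]
contact_force: [-0.2, -0.1, 1.2]
width: 0.675
t47.70 pos [0.5809 0.2392 0.0834] phi-86.70 tilt0.028 F [-0.2 -0.1  1.2] w59.43 mm q1 12 q6 98
t: 48.2
tool_pos: [0.4928, 0.1201, 0.1808]
tool_rot: [-2.286, 2.154, -0.002]
contact_force: [0.1, -0.6, -0.4]
width: 0.68
t: 48.7
tool_pos: [0.4938, -0.0421, 0.1802]
tool_rot: [2.28, -2.161, 0.001]
contact_force: [0.5, 0.1, -0.0]
width: 0.254
t48.70 pos [ 0.4938 -0.0421  0.1802] phi-86.94 tilt0.041 F [ 0.5  0.1 -0. ] w22.36 mm q1 -19 q6 68
```

View pics/b5z.png

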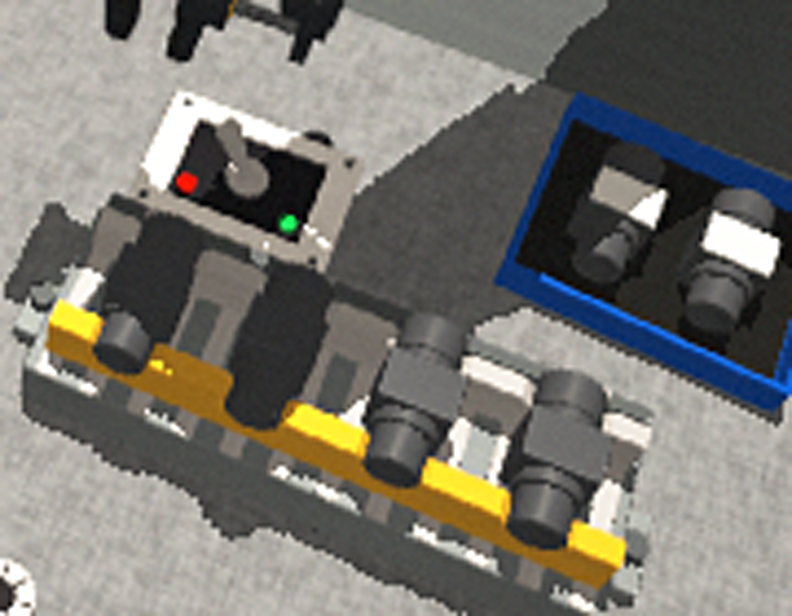

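```bash
python3 -m creep '{"claw":[0,0,0,0,0],"travel":[[-0.03,-0.045,0],[-0.03,-0.045,0],[-0.03,-0.045,0],[-0.02,-0.045,0],[0,-0.045,0]],"twist":[0,0,0,0,0]}' 30;python3 - <<'E'
from h import *
c,im=shot('scene','b6'); 
a=cv2.convertScaleAbs(im[205:325,268:418],alpha=1.6,beta=15)
cv2.imwrite('pics/b6z.png',cv2.resize(a,None,fx=5,fy=5,interpolation=cv2.INTER_NEAREST))
E
```

```text
t: 49.25
tool_pos: [0.3891, -0.2536, 0.18]
tool_rot: [-2.285, 2.155, 0.002]
contact_force: [0.8, 0.3, 0.1]
width: 0.005
```

View pics/b6z.png

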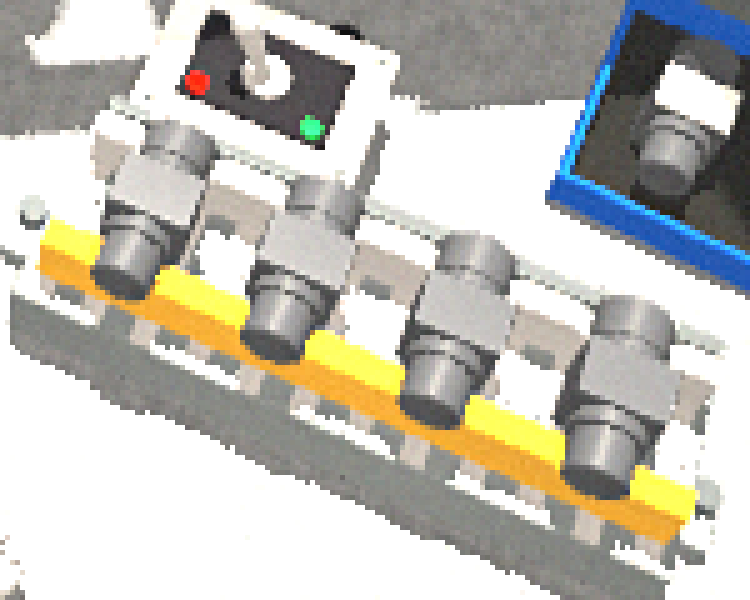

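Run:
```python
from h import *
c=bot.camera('scene')
Q=[[(122,157),(207,190),(190,238),(104,200)],[(277,212),(360,245),(342,295),(256,258)],[(430,275),(515,307),(500,360),(413,325)],[(592,340),(678,372),(668,427),(578,393)]]
N=[(.5955,.0112),(.5912,.0870),(.5869,.1628),(.5826,.2386)]
for q,n in zip(Q,N):
    X=np.array([ray(c,268+u/5-.4,205+v/5-.4,.102)[:2] for u,v in q]);print(X.mean(0).round(4),((X.mean(0)-n)*1e3).round(1),[np.linalg.norm(X[i]-X[i-1]).round(3) for i in range(4)])
```

```text
[0.5997 0.012 ] [4.2 0.8] [np.float64(0.026), np.float64(0.044), np.float64(0.028), np.float64(0.044)]
[0.5922 0.0875] [1.  0.5] [np.float64(0.027), np.float64(0.041), np.float64(0.028), np.float64(0.042)]
[0.5882 0.1625] [ 1.3 -0.3] [np.float64(0.028), np.float64(0.04), np.float64(0.029), np.float64(0.041)]
[0.5834 0.2379] [ 0.8 -0.7] [np.float64(0.028), np.float64(0.039), np.float64(0.028), np.float64(0.04)]
```

Run:
```python
from h import *
im=cv2.imread('pics/b6.png'); c=bot.camera('scene')
a=cv2.convertScaleAbs(im,alpha=1.6,beta=15)
out=[]
ex=np.array([np.cos(.0576),np.sin(.0576)]);ey=np.array([-ex[1],ex[0]])
for n in [(.5955,.0112),(.5912,.0870),(.5869,.1628),(.5826,.2386)]:
    u,v=proj(c,[*n,.1]);x0,y0=int(u)-18,int(v)-18
    w=cv2.resize(a[y0:y0+42,x0:x0+36],None,fx=9,fy=9,interpolation=cv2.INTER_NEAREST)
    P=[]
    for dx,dy in((-.015,-.021),(-.015,.021),(.015,.021),(.015,-.021)):
        p=np.array(n)+ex*dx+ey*dy; uu,vv=proj(c,[*p,.102]);P.append(((uu+.5-x0)*9,(vv+.5-y0)*9))
    cv2.polylines(w,[np.int32(P)],True,(0,0,255),1)
    # relieved end circle at +45
    C=[]
    for t in np.linspace(0,6.28,24):
        p=np.array(n)+ex*.045+ey*.015*np.cos(t);uu,vv=proj(c,[*p,.081+.015*np.sin(t)]);C.append(((uu+.5-x0)*9,(vv+.5-y0)*9))
    cv2.polylines(w,[np.int32(C)],True,(0,255,0),1)
    out.append(w)
cv2.imwrite('pics/b6q.png',np.vstack([np.hstack(out[:2]),np.hstack(out[2:])])[:,:])
```

```text
(no output)
```

View pics/b6q.png

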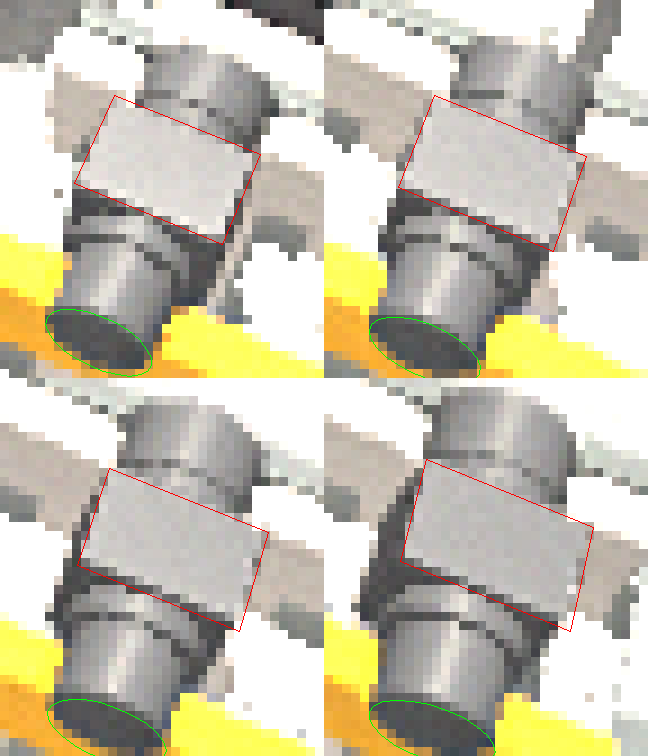

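```bash
python3 -m creep '{"claw":[0,0,0,0,0],"travel":[[0.02,0.045,0],[0.02,0.045,0],[0.02,0.045,0],[0.02,0.045,0],[0.011,0.03,0]],"twist":[0,0,0,0,0]}' 30;python3 -m creep '{"claw":[0,0,0],"travel":[[0,0,0],[0,0,0],[0,0,0]],"twist":[0,0,0]}';./s
```

```text
t: 49.9
tool_pos: [0.4818, -0.0387, 0.18]
tool_rot: [-2.288, 2.151, 0.002]
contact_force: [0.7, -0.2, 0.3]
width: 0.005
t: 50.2
tool_pos: [0.4811, -0.0436, 0.1799]
tool_rot: [2.285, -2.155, -0.001]
contact_force: [-0.5, 0.2, 1.1]
width: 0.004
t50.20 pos [ 0.4811 -0.0436  0.1799] phi-86.65 tilt0.040 F [-0.5  0.2  1.1] w0.39 mm q1 -19 q6 67
```

```bash
python3 -m creep '{"claw":[0,0,0,0,0],"travel":[[0,0.006,-0.03],[0,0,-0.03],[0,0,-0.021],[0,0,0],[0,0.01,0]],"twist":[0,0,0,0,0]}' 30;./s;python3 -m creep '{"claw":[0,0,0,0,0],"travel":[[0,0.01,0],[0,0.01,0],[0,0.01,0],[0,0.009,0],[0,0.003,0]],"twist":[0,0,0,0,0]}';./s;python3 -m creep '{"claw":[0,0,0,0,0],"travel":[[0,0,0],[0,0,0.03],[0,-0.02,0.05],[-0.03,-0.045,0.04],[-0.04,-0.045,0]],"twist":[0,0,0,0,0]}';python3 -m creep '{"claw":[0,0,0,0,0],"travel":[[-0.03,-0.045,0],[0,-0.045,0],[0,-0.045,0],[0,0,0],[0,0,0]],"twist":[0,0,0,0,0]}';./s;python3 - <<'E'
from h import *
c,im=shot('scene','c1'); cv2.imwrite('pics/c1b.png',cv2.resize(im,(800,600),interpolation=cv2.INTER_CUBIC))
E
```

```text
t: 50.7
tool_pos: [0.4816, -0.0292, 0.0994]
tool_rot: [2.281, -2.16, -0.0]
contact_force: [-0.2, -0.2, 0.6]
width: 0.005
t50.70 pos [ 0.4816 -0.0292  0.0994] phi-86.87 tilt0.021 F [-0.2 -0.2  0.6] w0.42 mm q1 -18 q6 69
t: 51.2
tool_pos: [0.4814, 0.0153, 0.0993]
tool_rot: [-2.286, 2.155, 0.0]
contact_force: [0.4, 0.5, -0.2]
width: 0.003
t51.20 pos [0.4814 0.0153 0.0993] phi-86.62 tilt0.022 F [ 0.4  0.5 -0.2] w0.25 mm q1 -12 q6 74
t: 51.7
tool_pos: [0.4288, -0.0774, 0.21]
tool_rot: [-2.285, 2.152, -0.014]
contact_force: [0.5, -1.2, 0.5]
width: 0.004
t: 52.2
tool_pos: [0.3978, -0.2076, 0.2049]
tool_rot: [-2.281, 2.16, 0.002]
contact_force: [0.5, 0.1, 0.1]
width: 0.009
t52.20 pos [ 0.3978 -0.2076  0.2049] phi-86.87 tilt0.077 F [0.5 0.1 0.1] w0.78 mm q1 -43 q6 44
```

View pics/c1b.png

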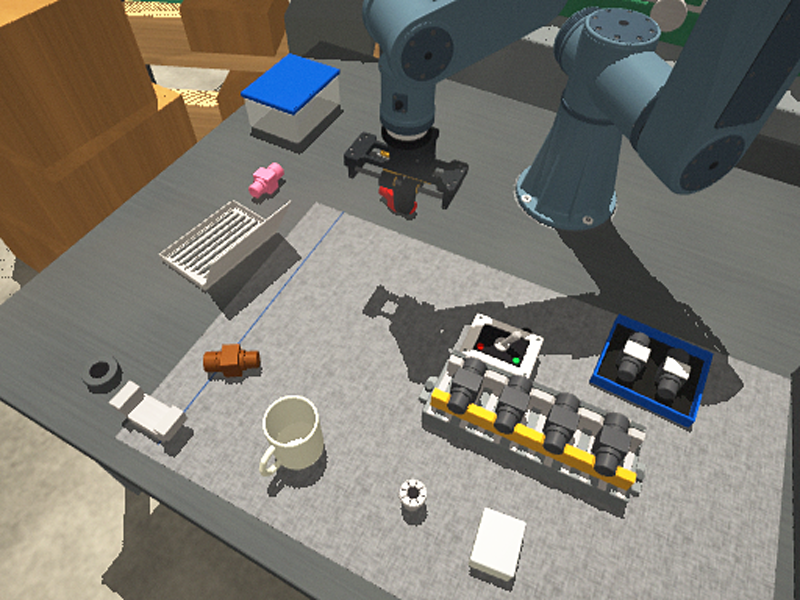

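The picture shows the bat leaning to the green side at about (515,338) and four black sleeves in the nests, from (465,385) to (612,440). Both finished sleeves are in the tray at (632,358) and (672,375). The mug, collet and screw box have not moved, and the arm is clear.

```bash
python3 -c "
from h import *
print(bot.hand_in());st()"
```

```text
the job is handed in; nothing more can be done
None
the job is handed in; nothing more can be done
```

The job is done and handed in, at about 52 s of the 210 s allowed. The interface gave no verdict, so what follows rests on my own checks.

**What I did**
- I switched the magnet off while both finished sleeves, in nests 0 and 3, were still home. Then I laid them side by side in the blue tray.
- For each of the four black sleeves, I felt one end. All four measured 29.5 to 30.0 mm across, so each was the relieved end.
- I set each sleeve against the fingers by its collar face, turned it so the relieved end lay on the brass rail, and lowered it until it touched the rails. The sleeves went into nests 0, 1, 2 and 3.
- I then switched the magnet back on and moved the arm clear.

**Last checks**
- **Nests:** contact came within about 0.6 mm of the expected height in every nest. The predicted outlines of collar and relieved end fit all four sleeves in the picture taken before switching on.
- **End state:** the last picture shows the bat leaning to the green dot, both finished sleeves in the tray, and the mug, collet, screw box and look-alikes where they stood.

**One disagreement:** corners I picked by eye put the sleeve in nest 0 about 4 mm too far towards the brass rail, while the others read about 1 mm. The outline overlay did not bear this out, so I took it as a poor pick and left the sleeve alone.

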